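# Hang oiled furniture feet to dry

### The job

The turned feet on the bench have just been oiled and are to dry in the air stream. First shut the blower's damper all the way so that no dust is blown at them; then, for every foot there is, hang one of the S-hooks from the stand on the rack's rail and hang the foot by its wire hanger in the hook's lower curl, the feet well clear of each other and of the ends of the rail. When all of them hang, turn the damper handle to its middle mark (half open), and leave the two tins on the bench where they stand.

Things in the scene. Friction and masses are not known exactly. Their poses are not given: they have to be found in the camera images.
- rack: fixed drying rack: level steel rail, 12 mm thick, along its y, centre line 330 mm up straight above the origin, its ends in wooden arms (30 high, y = +-210) that reach forward from posts behind it (x = 65, 355 high). Skids 26 high, x = -65 to 95, at the same y; drip tray below, 12 high; low stretcher at x = 65. Origin on the bench under mid-rail, z up, -x to the robot, yaw within 0.12
- hook_stand: fixed stand left of the rack: wooden base 100 x 290 x 18 mm, on it an inverted U of 12 mm round steel bar whose level part runs along the stand's y above the origin, centre line 205 mm up, between uprights at y = +-130 mm; the three S-hooks hang on it about 65 mm apart. Origin on the bench under the bar's middle, z up, -x side to the robot, yaw 0.3 to 0.6
- hook1: S-hook of flat steel, 12 mm wide (its y) and 5 thick, 147 long, 53 over the curls, 140 g, hanging on the stand; S in its x-z plane, z up, origin mid-length. Curls of 24 mm mean radius centred at z = 47 and -47: the upper arches over the bar to its end at x = 24, z = 51; the lower turns up to its end at x = -23, z = -55; a slanting shank from upper -x to lower +x side crosses the origin
- hook2: an S-hook like hook1. How the curls open: a bar enters the upper curl from the +x side, at z = 34 (below its end, above the shank), then seats 28 mm higher; a hanger bar enters the lower curl from the -x side at z = -41 (above its end, below the shank), then seats 23 mm lower
- hook3: an S-hook like hook1. Where to hold one: from straight above, pinched along its y across the 12 mm width at the outer side of the upper curl, where the strip stands nearly upright (x = -24, z = 47); there the fingers clear the rail
- hook1_top (a point): seat of hook 1's upper curl: where the centre of the 12 mm bar or rail lies when the hook hangs on it; 62 mm above the hook's origin
- hook1_low (a point): seat of hook 1's lower curl: where the centre of a foot's 6 mm hanger bar lies when it hangs there; 64 mm below the hook's origin
- hook2_top (a point): seat of hook 2's upper curl: where the centre of the 12 mm bar or rail lies when the hook hangs on it; 62 mm above the hook's origin
- hook2_low (a point): seat of hook 2's lower curl: where the centre of a foot's 6 mm hanger bar lies when it hangs there; 64 mm below the hook's origin
- hook3_top (a point): seat of hook 3's upper curl: where the centre of the 12 mm bar or rail lies when the hook hangs on it; 62 mm above the hook's origin
- hook3_low (a point): seat of hook 3's lower curl: where the centre of a foot's 6 mm hanger bar lies when it hangs there; 64 mm below the hook's origin
- foot1: turned wooden foot, about 170 g, upright on the bench on its broad end; may be absent. Base 76 mm across, 15 high; straight waist 34 mm across from z = 25 to 53, bead 40 across, top at 68. On it a stirrup of 6 mm wire: stem to z = 98, legs at y = +-22, level top bar along y at z = 160, clear below it to z = 106; same either way round. Origin: centre of the underside, z up, yaw within 0.4
- foot1_bar (a point): middle of the hanger bar of foot 1, 160 mm above its underside; axes as the foot's (y along the bar)
- foot2: a turned foot like foot1; may be absent. Where to hold one: at the waist, z = 40, pinched roughly along its y (the waist is round) with the tool leaning back 40 to 45 degrees towards the robot: the gripper then stays clear of hanger, hook and rail
- foot2_bar (a point): middle of the hanger bar of foot 2, 160 mm above its underside; axes as the foot's (y along the bar)
- foot3: a turned foot like foot1; may be absent
- foot3_bar (a point): middle of the hanger bar of foot 3, 160 mm above its underside; axes as the foot's (y along the bar)
- blower: fixed grey blower right of the rack: housing 150 x 90 x 160 mm high, centred at y = -103, and a round duct 100 mm across along its +y to y = 62, aimed at the rack. On the duct a round plate 140 mm across, top 131 mm up, with black marks: shut (-x), half (midway), open (+y). The damper handle turns above it. Origin on the bench under the handle's pivot, z up, yaw within 0.15
- damper (a joint): damper handle angle, rad: 0 = shut, handle across the duct, pointing to the blower's -x (the robot); 0.785 = on the half mark; 1.571 = open, along the duct to the blower's +y. It opens clockwise seen from above about the upright axis through the blower's origin, has stops at both ends and stays where it is left (moves at about 1.5 N at the knob)
- knob (a point): middle of the upright black knob on the handle's end, 18 mm thick, 36 high (136 to 172 mm above the bench), 90 mm from the pivot axis; it turns with the handle and can be pinched or pushed
- wax_tin: round tin of wood wax with a pale yellow body and lid, 70 mm across, 38 mm high; only stands near the work, to be left alone; origin at the centre of its underside
- filler: round tin of wood filler, grey lid, 66 mm across, 54 mm high; only stands near the work, to be left alone; origin at the centre of its underside

How it is judged:
By the outcome, as a careful person would: the job done as asked, in the order asked, and still so for the second after the job is handed in, with the robot touching nothing.
Of foot1, foot2, foot3 only 2 to 3 are there at a start; the rules pass over those that are not, and their reading is None.
At some moment in a run one of foot1, foot2, foot3 may be knocked a few centimetres aside while the robot is not near it.
It also fails if it takes over 210 s, if anything falls off the work surface, if the arm or the gripper's body presses on something with over 40 N, if the wrist force passes 120 N, or if a joint passes its speed limit or range.

### The arm

A 7-joint arm with a two-finger parallel gripper is mounted at the origin on a cart in front of the work surface, level with it; the furniture and walls round the work are solid. World frame = base frame: x ahead of the robot, y to its left, z up, the work surface at z = 0. Lengths are in m, angles in rad, forces in N, time in s.
With the tool pointing down it reaches from about 0.35 to 0.9 m from the base axis. Payload 8.1 kg.
Tool frame: the origin (TCP) lies at the very end of the fingers, on their centre line; the grasp point (between the pads) lies grip_point_offset behind it (grip_point_offset is the distance from the TCP to the grasp point, in m); z points along the fingers, y is the direction in which the jaws open and shut (so a half turn about z gives the same grasp; the last joint's range is limited). The gripper opens to 92 mm and grips with 3 to 60 N. Pads are 19 mm wide; open, the fingers measure 130 mm over their backs; the gripper's body (75 mm by 190 mm) begins 47 mm behind the grasp point.
Start: joints at [1.243, 0.434, 0.025, 1.573, -0.012, 1.134, -0.075], TCP at [0.139, -0.609, 0.227] pointing down, gripper open.
Joint ranges: [-2.62, 2.62], [-0.44, 2.09], [-1.27, 1.32], [0.08, 2.57], [-1.32, 4.46], [0.12, 2], [-2.74, 2.74]. Speed limits (rad/s): [2.22, 2.22, 3.01, 3.01, 3.14, 3.14, 3.14].

### API

Orientations are given as a rotation vector (axis times angle).
In Python, from cell import * gives the robot as it stands.
- The arm moves only by the tool drive_tool, never from a script. Its argument "increments" is a list of rows, each an object of numbers: "grip": the gripper's target within -1 to 1 (shut at 1, half-way at 0, fully open at -1); "tx", "ty", "tz": the shift along the world's x, y, z normalised to -1 to 1, where 1 is 400 mm; "turn": the turn about the world's z normalised to -1 to 1, where 1 is 60 degrees. In form: [{"grip": .., "tx": .., "ty": .., "tz": .., "turn": ..}, ...]. A call has 1 to 20 rows; each row is the pose to reach, as a shift and turn from the pose measured when the call began; what a row does not reach only later rows make up. A row lasts 1/10 s, in which the tool goes at most 50 mm and 8.59 degrees, less where a joint would pass 70% of its speed; a pose out of reach is approached as far as the arm can. A call with a number of a shift or a turn outside -1 to 1 is refused whole. A call with a gripper value outside its range is refused whole. The fingers move at their own pace and stop on an object; "newtons" is the grip in N (left out, the last holds). Time passes only in rows, so rows that repeat a pose let the fingers close. It gives the time, the measured TCP pose, the force and the opening at its end, in the units of the state.
- observe(): the state, without advancing time (a new reading comes with each control period).
- get_image(name): name is "side" or "top" or "wrist"; returns the picture (420x560x3 uint8, red, green, blue); there is no depth.
- camera_info(name): a dict with "fx", "fy", "cx", "cy" (pixels), "eye" and "rotation" of the camera in the world; the wrist camera has in their place "hand_eye" (4x4, takes a point from camera to tool coordinates, whose origin is the TCP and whose axes are the flange's). Camera axes: x right, y down, z forward; pixel columns grow to the right and rows downward; lengths in m; the calibration is good to about 2 mm. The wrist camera is an equidistant fisheye: a pixel r from the principal point sees the ray r / f radians off the axis. A picture is of the moment at which its call begins: read the wrist's pose just before it. camera_info takes no time and is no camera call.
- sign_off(): hands the job in, once; it reports no verdict.
The state is a dict: "clock": time; "joints": joint angles; "dq": joint speeds; "joint_efforts": joint torques, N m; "position": TCP position; "ee_rot": TCP orientation; "force": force on the tool from outside, world axes, zero at the start; "ft_torque": the same for the moment, N m; "width": opening from 0.0 (shut) to 1.0 (fully open).
Only numpy, scipy, OpenCV 4.12 (cv2) and the standard library are available. Lean on these libraries where they do the work, as an engineer would, in place of code of your own. Each camera call takes 0.05 s, during which the arm holds its last target. There are 200 camera calls.

## Working session

There is one attempt and no reset: what is moved stays moved. The work goes in short steps, Python scripts to look and compute and a tool call to move; the robot and the scene stay as the last step left them, time stands still between calls to the robot, and variables do not carry over. Pictures are saved under pics/ and viewed, about 12 in all and at most 16, crops included, and the job is handed in when it is done.

Besides the shell and the picture viewer there is one more tool, called after "Emit:" as name(argument=value, ...) on one line, values as JSON. drive_tool: Moves the arm, as the interface text tells. Its arguments: {"type":"object","properties":{"increments":{"type":"array","items":{"type":"object","properties":{"grip":{"type":"number"},"tx":{"type":"number"},"ty":{"type":"number"},"tz":{"type":"number"},"turn":{"type":"number"}}}},"newtons":{"type":"number"}},"required":["increments"]}

```bash
ls; mkdir -p pics; cat > h.py <<'E'
from cell import *
import numpy as np, cv2
from scipy.spatial.transform import Rotation as R
def save(n,f,crop=None,s=1):
    im=get_image(n); np.save('pics/%s.npy'%f,im)
    out(im,f,crop,s); return im
def out(im,f,crop=None,s=1):
    if crop: im=im[crop[1]:crop[3],crop[0]:crop[2]]
    cv2.imwrite('pics/%s.png'%f,cv2.resize(im[:,:,::-1],None,fx=s,fy=s))
def ray(n,u,v):
    c=camera_info(n); d=np.array([(u-c['cx'])/c['fx'],(v-c['cy'])/c['fy'],1.])
    return np.array(c['eye']),np.array(c['rotation'])@d
def onz(n,u,v,z):
    e,d=ray(n,u,v); return e+d*(z-e[2])/d[2]
def proj(n,p):
    c=camera_info(n); q=np.array(c['rotation']).T@(np.asarray(p,float)-c['eye'])
    return np.array([c['fx']*q[0]/q[2]+c['cx'],c['fy']*q[1]/q[2]+c['cy']])
def tri(a,b):
    (e,d),(f,g)=ray(*a),ray(*b)
    s=np.linalg.lstsq(np.c_[d,-g],f-e,rcond=None)[0]; p,q=e+d*s[0],f+g*s[1]
    return (p+q)/2,np.linalg.norm(p-q)
E
python3 - <<'E'
from h import *
print(observe())
for n in('side','top'): print(n,camera_info(n)); save(n,n+'0',s=1.4)
print(camera_info('wrist'))
import cell; print([k for k in dir(cell) if k[0]!='_'], globals().get('grip_point_offset'))
E
```

```text
pics
{'clock': 0.0, 'joints': array([ 1.24339177,  0.43524488,  0.02497598,  1.5741229 , -0.01161221,
        1.13398201, -0.07509713]), 'dq': array([ 0.00012546, -0.00130156, -0.00047345,  0.00062006, -0.0004618 ,
       -0.0001656 ,  0.00068511]), 'joint_efforts': array([-2.04864955e-03, -6.67869115e+01,  9.83426683e-01, -3.14467621e+01,
       -6.08344423e-02,  4.28422261e-02,  9.61159481e-05]), 'position': array([ 0.1391513 , -0.60877686,  0.22592142]), 'ee_rot': array([-3.12021015e+00, -3.52084588e-01,  4.96130306e-04]), 'force': array([-0.34810587, -0.23011767,  0.41544288]), 'ft_torque': array([ 0.02476662,  0.04202383, -0.03535698]), 'width': 1.0027191771672426}
side {'fx': 490.1622848343389, 'fy': 490.1622848343389, 'cx': 277.8238049560934, 'cy': 205.03103631409695, 'eye': array([0.07129525, 1.10333901, 1.05331559]), 'rotation': array([-0.49936882,  2.6202527 , -1.29373388])}
top {'fx': 433.9068718837024, 'fy': 433.9068718837024, 'cx': 274.19270015173737, 'cy': 204.95336076879335, 'eye': array([0.26084445, 0.03192194, 1.64024245]), 'rotation': array([-2.1357841 ,  2.15549503, -0.20192176])}
{'fx': 325.19226210127806, 'fy': 325.19226210127806, 'cx': 279.04603116597866, 'cy': 208.1164069570206, 'hand_eye': array([[ 1.57454755e-04, -9.67386216e-01, -2.53305912e-01,
         6.93799278e-02],
       [ 9.99999982e-01,  1.79592781e-04, -6.42733840e-05,
        -1.07128048e-04],
       [ 1.07669099e-04, -2.53305897e-01,  9.67386226e-01,
        -1.57625325e-01],
       [ 0.00000000e+00,  0.00000000e+00,  0.00000000e+00,
         1.00000000e+00]])}
['PlanningError', 'camera_info', 'get_image', 'grip_point_offset', 'observe', 'sign_off'] 0.0188
```

View pics/top0.png

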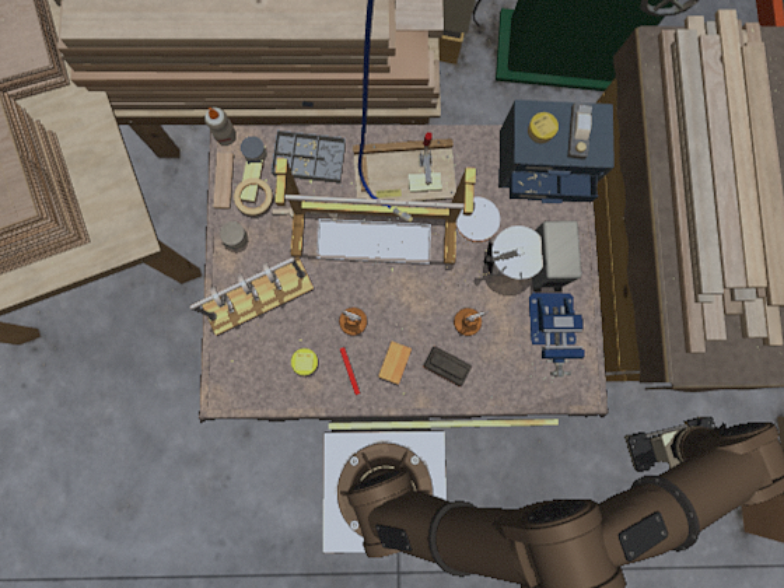

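View pics/side0.png

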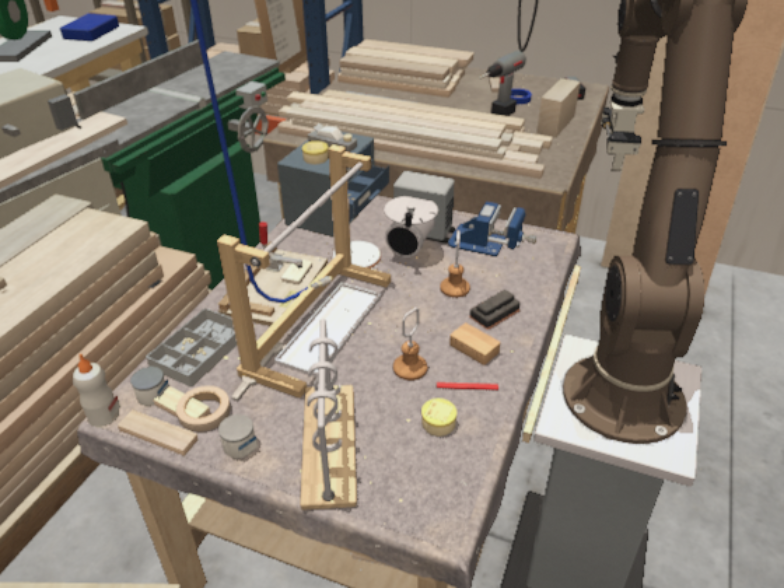

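```bash
sed -i "s/np.array(c\['rotation'\])/R.from_rotvec(c['rotation']).as_matrix()/" h.py
python3 - <<'E'
from h import *
t=np.load('pics/top0.npy'); s=np.load('pics/side0.npy')
a=lambda im,x,y,w,h,k: cv2.resize(im[y:y+h,x:x+w],None,fx=k,fy=k,interpolation=cv2.INTER_CUBIC)
m=np.zeros((600,800,3),np.uint8)
m[:300,:400]=a(t,130,172,100,75,4); m[:300,400:]=a(t,325,150,100,75,4)
m[300:,:400]=a(s,200,220,100,75,4)
m[300:,400:]=a(t,230,190,133.33.__int__(),100,3)[:300,:400] if 0 else a(t,228,205,133,100,3)[:300,:400].repeat(1,0) if 0 else cv2.resize(t[205:305,228:361],(400,300))
out(m,'mos0')
E
```

```text
(no output)
```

View pics/mos0.png

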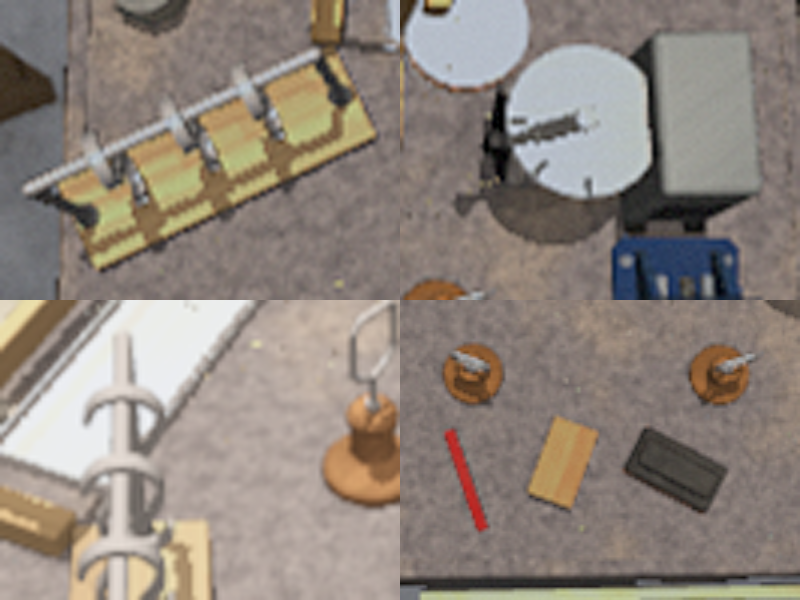

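```bash
python3 - <<'E'
from h import *
np.set_printoptions(precision=4,suppress=True)
M=lambda x,y,ox,oy:(ox+x/4-.375,oy+y/4-.375)
print('stand bar', [onz('top',*M(x,y,130,172),.205) for x,y in((25,188),(318,62))])
print('hook crests',[onz('top',*M(x,y,130,172),.23) for x,y in((92,155),(172,118),(243,80))])
print('plate',onz('top',*M(578,122,225,150),.131),'shutmark',onz('top',*M(588,188,225,150),.131),'knobtop',onz('top',*M(497,138,225,150),.165))
print('house top',[onz('top',*M(x,y,225,150),.16) for x,y in((655,35),(750,32),(757,190),(668,195))])
print('rail',[onz('top',x/1.4,y/1.4,.33) for x,y in((286,197),(466,206))])
s=lambda x,y:(x/1.4-.15,y/1.4-.15)
print('rail tri',tri(('top',*s(286,197)),('side',*s(255,262))),tri(('top',*s(466,206)),('side',*s(362,167))))
print('tray',[onz('top',x/1.4,y/1.4,.012) for x,y in((318,221),(431,223),(431,261),(318,255))])
t=np.load('pics/top0.npy'); hsv=cv2.cvtColor(t,cv2.COLOR_RGB2HSV)
m=cv2.inRange(hsv,(5,140,60),(16,255,255)); n,l,st,c=cv2.connectedComponentsWithStats(m)
for i in range(1,n):
  if 80<st[i,4]<1500: print('orange',st[i],c[i],onz('top',*c[i],.02))
# bars of feet mosaic scale 3.0075
q=lambda x,y:(228+x/3.0075-.33,205+(y-300)/3-.33)
print('bars',[onz('top',*q(x,y),.16) for x,y in((452,353),(488,372))],[onz('top',*q(x,y),.16) for x,y in((722,368),(755,355))] if 0 else '')
print('bars',[onz('top',*q(x-400,y),.16) for x,y in((452,353),(488,367),(722,371),(755,355))])
E
```

```text
stand bar [array([0.4571, 0.4567, 0.205 ]), array([0.5621, 0.2162, 0.205 ])]
hook crests [array([0.4805, 0.396 , 0.23  ]), array([0.5107, 0.3318, 0.23  ]), array([0.5421, 0.2744, 0.23  ])]
plate [ 0.5996 -0.3448  0.131 ] shutmark [ 0.5395 -0.3509  0.131 ] knobtop [ 0.5781 -0.2646  0.165 ]
house top [array([ 0.6715, -0.4098,  0.16  ]), array([ 0.6738, -0.4948,  0.16  ]), array([ 0.5313, -0.4919,  0.16  ]), array([ 0.5274, -0.4134,  0.16  ])]
rail [array([0.6842, 0.2172, 0.33  ]), array([ 0.6616, -0.1856,  0.33  ])]
rail tri (array([0.6966, 0.2227, 0.3121]), np.float64(0.012484285992357657)) (array([ 0.6647, -0.1872,  0.3189]), np.float64(0.0016752410137554528))
tray [array([0.7177, 0.1731, 0.012 ]), array([ 0.7105, -0.1394,  0.012 ]), array([ 0.6029, -0.1369,  0.012 ]), array([0.6217, 0.1724, 0.012 ])]
orange [540   0  20  19 282] [550.8936   8.4929] [ 1.3504 -1.1669  0.02  ]
orange [243 220  19  19 225] [251.9111 230.0044] [0.4359 0.0779 0.02  ]
orange [324 220  20  20 243] [332.9918 230.0782] [ 0.433  -0.2268  0.02  ]
bars [array([ 0.4437, -0.3612,  0.16  ]), array([ 0.4213, -0.4016,  0.16  ])] 
bars [array([0.4474, 0.0977, 0.16  ]), array([0.431 , 0.0567, 0.16  ]), array([ 0.4241, -0.2106,  0.16  ]), array([ 0.4423, -0.2492,  0.16  ])]
```

Emit:
drive_tool(increments=[{"grip": -1, "tx": 0, "ty": 0, "tz": 0.12, "turn": 0}, {"grip": -1, "tx": 0, "ty": 0, "tz": 0.25, "turn": 0}, {"grip": -1, "tx": 0.1, "ty": 0.1, "tz": 0.3, "turn": -0.1}, {"grip": -1, "tx": 0.2, "ty": 0.2, "tz": 0.3, "turn": -0.2}, {"grip": -1, "tx": 0.28, "ty": 0.28, "tz": 0.3, "turn": -0.2}, {"grip": -1, "tx": 0.36, "ty": 0.36, "tz": 0.3, "turn": -0.2}, {"grip": -1, "tx": 0.44, "ty": 0.44, "tz": 0.3, "turn": -0.2}, {"grip": -1, "tx": 0.52, "ty": 0.52, "tz": 0.3, "turn": -0.2}, {"grip": -1, "tx": 0.6, "ty": 0.6, "tz": 0.3, "turn": -0.2}, {"grip": -1, "tx": 0.68, "ty": 0.68, "tz": 0.3, "turn": -0.2}, {"grip": -1, "tx": 0.76, "ty": 0.76, "tz": 0.3, "turn": -0.2}, {"grip": -1, "tx": 0.8, "ty": 0.8, "tz": 0.3, "turn": -0.2}, {"grip": -1, "tx": 0.8, "ty": 0.8, "tz": 0.3, "turn": -0.2}, {"grip": -1, "tx": 0.8, "ty": 0.8, "tz": 0.3, "turn": -0.2}])

```text
clock: 1.5
position: [0.459, -0.2887, 0.3456]
ee_rot: [-3.14, -0.026, 0.002]
force: [-0.6, 0.6, 1.0]
width: 0.999
```

```bash
cat >> h.py <<'E'
def wray(u,v,o):
    c=camera_info('wrist'); x,y=(u-c['cx'])/c['fx'],(v-c['cy'])/c['fy']; th=np.hypot(x,y)
    d=np.array([np.sin(th)*x/max(th,1e-9),np.sin(th)*y/max(th,1e-9),np.cos(th)])
    H=np.array(c['hand_eye']); Rw=R.from_rotvec(o['ee_rot']).as_matrix()
    return o['position']+Rw@H[:3,3], Rw@H[:3,:3]@d
def wz(u,v,z,o):
    e,d=wray(u,v,o); return e+d*(z-e[2])/d[2]
def wproj(p,o):
    c=camera_info('wrist'); H=np.array(c['hand_eye']); Rw=R.from_rotvec(o['ee_rot']).as_matrix()
    q=H[:3,:3].T@(Rw.T@(np.asarray(p,float)-o['position'])-H[:3,3]); r=np.hypot(q[0],q[1]); th=np.arctan2(r,q[2])
    return np.array([c['fx']*th*q[0]/r+c['cx'],c['fy']*th*q[1]/r+c['cy']])
def yaw(o): # jaw yaw, wrapped
    y=R.from_rotvec(o['ee_rot']).as_matrix()[:,1]; return (np.arctan2(-y[0],y[1])+np.pi/2)%np.pi-np.pi/2
np.set_printoptions(precision=4,suppress=True)
def st():
    o=observe(); print(o['clock'],o['position'],'yaw',round(yaw(o),4),'tool z',R.from_rotvec(o['ee_rot']).as_matrix()[:,2],'F',o['force'],'w',o['width']); return o
E
python3 - <<'E'
from h import *
o=st(); np.save('pics/o1.npy',o,allow_pickle=True); save('wrist','w1',s=1.4)
E
```

```text
1.5 [ 0.459  -0.2887  0.3456] yaw 0.0163 tool z [-0.0012  0.0015 -1.    ] F [-0.6155  0.6369  0.9651] w 0.9991348781943711
```

View pics/w1.png

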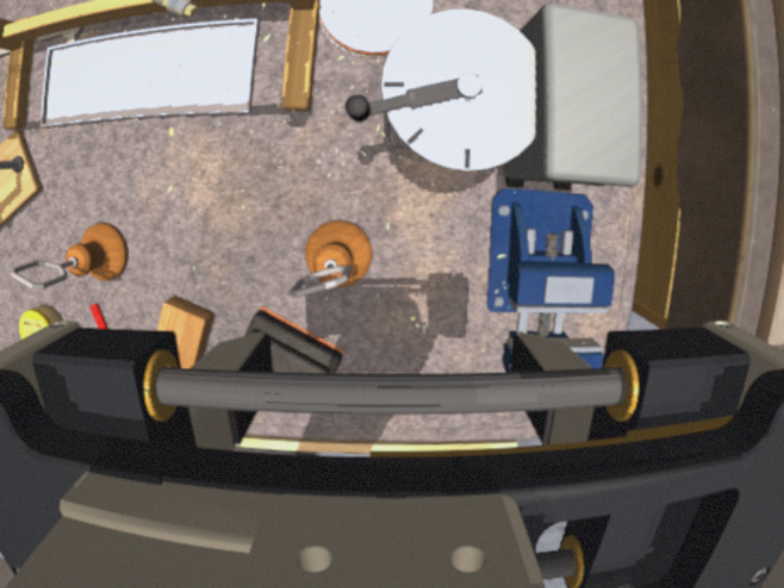

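```bash
python3 - <<'E'
from h import *
o=np.load('pics/o1.npy',allow_pickle=True).item(); f=lambda x,y,z: wz(x/1.4-.15,y/1.4-.15,z,o)
P=f(470,85,.15); K=f(358,107,.172)
print('pivot',f(470,85,.131),P,'knob',K,np.linalg.norm((K-P)[:2]))
for x,y in((394,84),(416,135),(467,158)):
  m=f(x,y,.131); d=(m-P)[:2]; print(m,np.linalg.norm(d),np.arctan2(d[1],d[0]))
d=(K-P)[:2];print('handle ang',np.arctan2(d[1],d[0]))
# plate as ellipse: sample circle centre
print('plate edges',f(383,90,.131),f(536,95,.131),f(460,10,.131),f(462,170,.131))
# right foot bar, base
print(f(340,255,.0075),[f(*p,.16) for p in((291,291),(348,267))])
E
```

```text
pivot [ 0.6053 -0.3499  0.131 ] [ 0.6014 -0.3467  0.15  ] knob [ 0.5777 -0.2625  0.172 ] 0.08744021955347783
[ 0.6034 -0.2881  0.131 ] 0.0586330526817238 1.5355920807370305
[ 0.5613 -0.3065  0.131 ] 0.056781477126143724 2.355222417961554
[ 0.544  -0.3485  0.131 ] 0.057444685040125544 -3.1104530706432003
handle ang 1.844371050213492
plate edges [ 0.5982 -0.2793  0.131 ] [ 0.6017 -0.4063  0.131 ] [ 0.6718 -0.3415  0.131 ] [ 0.5339 -0.3446  0.131 ]
[ 0.4391 -0.2316  0.0075] [array([ 0.4374, -0.2092,  0.16  ]), array([ 0.4573, -0.2549,  0.16  ])]
```

Emit:
drive_tool(increments=[{"grip": -0.4, "tx": 0.1, "ty": 0.03, "tz": 0, "turn": -0.14}, {"grip": -0.4, "tx": 0.2, "ty": 0.066, "tz": 0, "turn": -0.28}, {"grip": -0.4, "tx": 0.297, "ty": 0.066, "tz": -0.1, "turn": -0.42}, {"grip": -0.4, "tx": 0.297, "ty": 0.066, "tz": -0.2, "turn": -0.56}, {"grip": -0.4, "tx": 0.297, "ty": 0.066, "tz": -0.25, "turn": -0.7}, {"grip": -0.4, "tx": 0.297, "ty": 0.066, "tz": -0.25, "turn": -0.84}, {"grip": -0.4, "tx": 0.297, "ty": 0.066, "tz": -0.25, "turn": -0.96}, {"grip": -0.4, "tx": 0.297, "ty": 0.066, "tz": -0.25, "turn": -0.96}, {"grip": -0.4, "tx": 0.297, "ty": 0.066, "tz": -0.35, "turn": -0.96}, {"grip": -0.4, "tx": 0.297, "ty": 0.066, "tz": -0.43, "turn": -0.96}, {"grip": -0.4, "tx": 0.297, "ty": 0.066, "tz": -0.48, "turn": -0.96}, {"grip": -0.4, "tx": 0.297, "ty": 0.066, "tz": -0.519, "turn": -0.96}, {"grip": -0.4, "tx": 0.297, "ty": 0.066, "tz": -0.519, "turn": -0.96}, {"grip": 1, "tx": 0.297, "ty": 0.066, "tz": -0.519, "turn": -0.96}, {"grip": 1, "tx": 0.297, "ty": 0.066, "tz": -0.519, "turn": -0.96}, {"grip": 1, "tx": 0.297, "ty": 0.066, "tz": -0.519, "turn": -0.96}, {"grip": 1, "tx": 0.297, "ty": 0.066, "tz": -0.519, "turn": -0.96}, {"grip": 1, "tx": 0.297, "ty": 0.066, "tz": -0.519, "turn": -0.96}], newtons=12)

```text
clock: 3.35
position: [0.5775, -0.2632, 0.1386]
ee_rot: [-2.763, 1.492, -0.001]
force: [-0.5, -0.6, 0.3]
width: 0.312
```

```bash
python3 - <<'E'
from h import *
o=st(); P=np.array([.603,-.348]); d=o['position'][:2]-P; a0=np.arctan2(d[1],d[0]); print(a0,np.linalg.norm(d))
for a in np.linspace(a0,np.pi,12)[1:]:
  q=P+.09*np.array([np.cos(a),np.sin(a)])-o['position'][:2]; print(np.round(q/.4,3),round((a-a0)/(np.pi-a0)*.94,3))
E
```

```text
3.35 [ 0.5775 -0.2632  0.1386] yaw -0.9906 tool z [ 0.0011  0.0013 -1.    ] F [-0.4711 -0.5648  0.2755] w 0.31196891919724823
1.8634176722001246 0.0885261073890282
[-0.026 -0.005] 0.085
[-0.049 -0.017] 0.171
[-0.071 -0.032] 0.256
[-0.091 -0.048] 0.342
[-0.109 -0.067] 0.427
[-0.124 -0.088] 0.513
[-0.137 -0.111] 0.598
[-0.148 -0.135] 0.684
[-0.155 -0.16 ] 0.769
[-0.16  -0.186] 0.855
[-0.161 -0.212] 0.94
```

Emit:
drive_tool(increments=[{"grip": 1, "tx": 0, "ty": 0, "tz": 0, "turn": 0}, {"grip": 1, "tx": 0, "ty": 0, "tz": 0, "turn": 0}, {"grip": 1, "tx": 0, "ty": 0, "tz": 0, "turn": 0}, {"grip": 1, "tx": -0.026, "ty": -0.005, "tz": 0, "turn": 0.085}, {"grip": 1, "tx": -0.049, "ty": -0.017, "tz": 0, "turn": 0.171}, {"grip": 1, "tx": -0.071, "ty": -0.032, "tz": 0, "turn": 0.256}, {"grip": 1, "tx": -0.091, "ty": -0.048, "tz": 0, "turn": 0.342}, {"grip": 1, "tx": -0.109, "ty": -0.067, "tz": 0, "turn": 0.427}, {"grip": 1, "tx": -0.124, "ty": -0.088, "tz": 0, "turn": 0.513}, {"grip": 1, "tx": -0.137, "ty": -0.111, "tz": 0, "turn": 0.598}, {"grip": 1, "tx": -0.148, "ty": -0.135, "tz": 0, "turn": 0.684}, {"grip": 1, "tx": -0.155, "ty": -0.16, "tz": 0, "turn": 0.769}, {"grip": 1, "tx": -0.16, "ty": -0.186, "tz": 0, "turn": 0.855}, {"grip": 1, "tx": -0.161, "ty": -0.212, "tz": 0, "turn": 0.94}, {"grip": 1, "tx": -0.161, "ty": -0.225, "tz": 0, "turn": 0.94}, {"grip": 1, "tx": -0.161, "ty": -0.225, "tz": 0, "turn": 0.94}, {"grip": 1, "tx": -0.161, "ty": -0.225, "tz": 0, "turn": 0.94}], newtons=12)

```text
clock: 5.05
position: [0.5121, -0.3494, 0.1384]
ee_rot: [-3.135, 0.008, 0.006]
force: [-5.9, 12.1, 8.8]
width: 0.195
```

```bash
python3 - <<'E'
from h import *
st()
E
```

```text
5.05 [ 0.5121 -0.3494  0.1384] yaw -0.005 tool z [-0.0037  0.0067 -1.    ] F [-5.8533 12.1134  8.7607] w 0.19510229350516398
```

Emit:
drive_tool(increments=[{"grip": -0.2, "tx": 0, "ty": 0, "tz": 0, "turn": 0}, {"grip": -0.2, "tx": 0, "ty": 0, "tz": 0, "turn": 0}, {"grip": -0.2, "tx": 0, "ty": 0, "tz": 0, "turn": 0}, {"grip": -0.2, "tx": 0, "ty": 0, "tz": 0.12, "turn": 0}, {"grip": -0.2, "tx": 0, "ty": 0, "tz": 0.24, "turn": 0}, {"grip": -0.2, "tx": -0.05, "ty": 0.1, "tz": 0.36, "turn": 0}, {"grip": -0.2, "tx": -0.1, "ty": 0.2, "tz": 0.48, "turn": 0}, {"grip": -0.2, "tx": -0.15, "ty": 0.3, "tz": 0.55, "turn": 0}, {"grip": -0.2, "tx": -0.2, "ty": 0.4, "tz": 0.55, "turn": 0}, {"grip": -0.2, "tx": -0.25, "ty": 0.5, "tz": 0.55, "turn": 0}, {"grip": -0.2, "tx": -0.25, "ty": 0.6, "tz": 0.55, "turn": 0}, {"grip": -0.2, "tx": -0.25, "ty": 0.7, "tz": 0.55, "turn": 0}, {"grip": -0.2, "tx": -0.25, "ty": 0.8, "tz": 0.55, "turn": 0}, {"grip": -0.2, "tx": -0.25, "ty": 0.9, "tz": 0.55, "turn": 0}, {"grip": -0.2, "tx": -0.25, "ty": 1.0, "tz": 0.55, "turn": 0}, {"grip": -0.2, "tx": -0.25, "ty": 1.0, "tz": 0.55, "turn": 0}])

```text
clock: 6.65
position: [0.4118, 0.0557, 0.359]
ee_rot: [-3.133, -0.004, 0.003]
force: [-0.9, 0.0, -0.4]
width: 0.599
```

Emit:
drive_tool(increments=[{"grip": -0.2, "tx": 0, "ty": 0.12, "tz": 0, "turn": 0}, {"grip": -0.2, "tx": 0, "ty": 0.24, "tz": 0, "turn": 0}, {"grip": -0.2, "tx": 0, "ty": 0.36, "tz": 0, "turn": 0}, {"grip": -0.2, "tx": 0, "ty": 0.45, "tz": 0, "turn": 0}, {"grip": -0.2, "tx": 0, "ty": 0.5, "tz": 0, "turn": 0}, {"grip": -0.2, "tx": 0, "ty": 0.5, "tz": 0, "turn": 0}, {"grip": -0.2, "tx": 0, "ty": 0.5, "tz": 0, "turn": 0}])

```text
clock: 7.35
position: [0.4123, 0.255, 0.3588]
ee_rot: [-3.134, -0.003, 0.003]
force: [-1.0, -0.7, 0.2]
width: 0.601
```

```bash
python3 - <<'E'
from h import *
o=st(); np.save('pics/o2.npy',o,allow_pickle=True); save('wrist','w2',s=1.4); save('top','top2'); save('side','side2')
E
```

```text
7.35 [0.4123 0.255  0.3588] yaw 0.002 tool z [-0.0022  0.0079 -1.    ] F [-0.9689 -0.6971  0.2322] w 0.6010744500012719
```

View pics/w2.png

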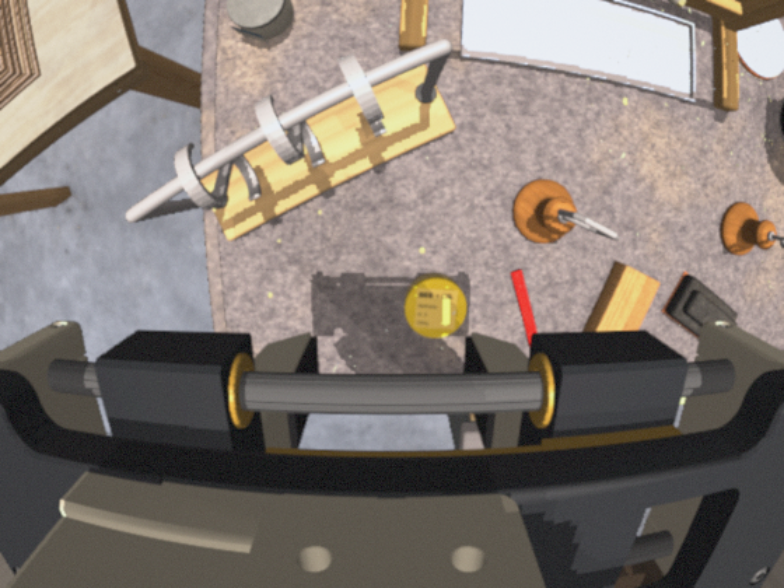

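```bash
python3 - <<'E'
from h import *
o=np.load('pics/o2.npy',allow_pickle=True).item(); f=lambda x,y,z: wz(x/1.4-.15,y/1.4-.15,z,o)
A,B=f(443,48,.205),f(133,215,.205); u=(A-B)[:2]; print('bar',A,B,np.linalg.norm(u),'yaw',np.arctan2(-(-u)[0],(-u)[1]),(A+B)/2)
im=np.load('pics/w2.npy')
out(im,'w2z',(80,20,330,180),3.2)
E
```

```text
bar [0.5711 0.2216 0.205 ] [0.4597 0.4549 0.205 ] 0.2585018870662872 yaw 0.44547423915453593 [0.5154 0.3382 0.205 ]
```

View pics/w2z.png

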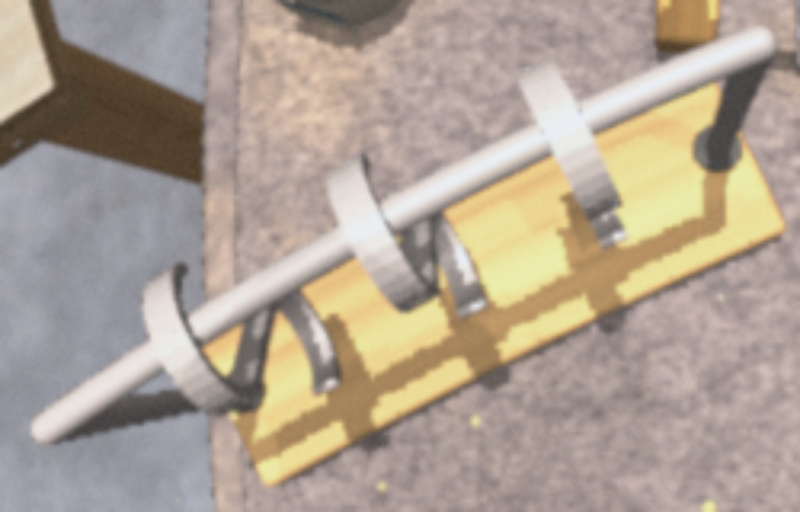

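```bash
python3 - <<'E'
from h import *
o=np.load('pics/o2.npy',allow_pickle=True).item(); g=lambda x,y:(80+x/3.2-.35,20+y/3.2-.35)
A,B=wz(*g(765,40),.205,o)[:2],wz(*g(42,428),.205,o)[:2]; u=(B-A)/np.linalg.norm(B-A); n=np.array([u[1],-u[0]]); print('yaw',np.arctan2(-u[0],u[1]))
im=np.load('pics/w2.npy').copy(); im=cv2.resize(im[20:180,80:330],None,fx=3.2,fy=3.2)
for k,(x,y) in dict(R=(568,128),M=(362,228),L=(173,342)).items():
  C=wz(*g(x,y),.2165,o); t=(C[:2]-A)@u; c=A+u*t; print(k,C,'t',t,'off',(C[:2]-c)@n,'on bar',c,'front',c-.024*n)
  for dx,dz in((-.0265,.19),(.0265,.19),(-.024,.19),(0,.2165)):
    for s in(-.006,.006):
      p=wproj([*(c+dx*n+s*u),dz],o); cv2.circle(im,(int((p[0]-80)*3.2),int((p[1]-20)*3.2)),3,(255,0,0),-1)
out(im,'w2p')
E
```

```text
yaw 0.44385009566418937
R [0.5424 0.2768 0.2165] t 0.06523658932390987 off -0.003187613454651854 on bar [0.5453 0.2782] front [0.5236 0.2679]
M [0.5152 0.337  0.2165] t 0.13132978487256233 off -0.0019037710552905103 on bar [0.5169 0.3379] front [0.4952 0.3276]
L [0.4848 0.3991 0.2165] t 0.20040583662920303 off -0.0026589035821251534 on bar [0.4872 0.4002] front [0.4655 0.3899]
```

View pics/w2p.png

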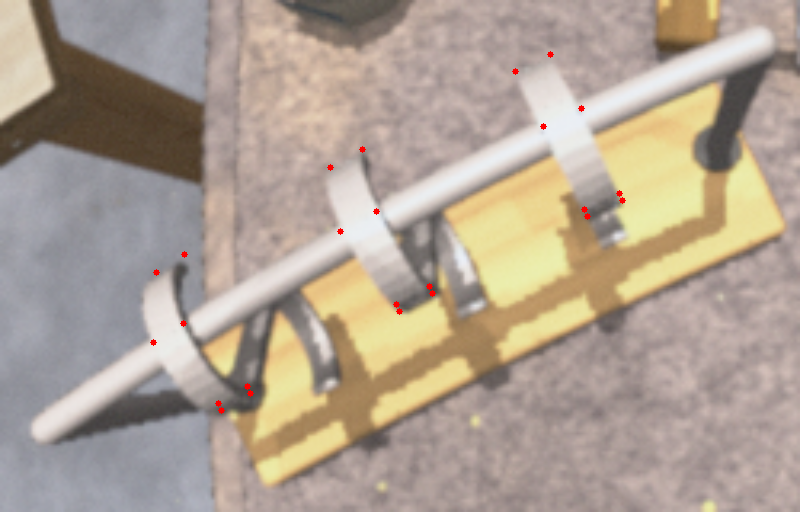

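Emit:
drive_tool(increments=[{"grip": 0.26, "tx": 0.1, "ty": 0.01, "tz": 0, "turn": 0.14}, {"grip": 0.26, "tx": 0.2, "ty": 0.031, "tz": -0.1, "turn": 0.28}, {"grip": 0.26, "tx": 0.276, "ty": 0.031, "tz": -0.2, "turn": 0.422}, {"grip": 0.26, "tx": 0.276, "ty": 0.031, "tz": -0.25, "turn": 0.422}, {"grip": 0.26, "tx": 0.276, "ty": 0.031, "tz": -0.25, "turn": 0.422}, {"grip": 0.26, "tx": 0.276, "ty": 0.031, "tz": -0.32, "turn": 0.422}, {"grip": 0.26, "tx": 0.276, "ty": 0.031, "tz": -0.39, "turn": 0.422}, {"grip": 0.26, "tx": 0.276, "ty": 0.031, "tz": -0.44, "turn": 0.422}, {"grip": 0.26, "tx": 0.276, "ty": 0.031, "tz": -0.47, "turn": 0.422}, {"grip": 0.26, "tx": 0.276, "ty": 0.031, "tz": -0.47, "turn": 0.422}])

```text
clock: 8.5
position: [0.5226, 0.2659, 0.1712]
ee_rot: [-3.059, -0.686, 0.006]
force: [-0.8, -0.2, 0.3]
width: 0.373
```

```bash
python3 - <<'E'
from h import *
o=st(); np.save('pics/o3.npy',o,allow_pickle=True); save('wrist','w3',s=1.4)
E
```

```text
8.5 [0.5226 0.2659 0.1712] yaw 0.441 tool z [-0.005   0.0053 -1.    ] F [-0.7758 -0.2121  0.2929] w 0.37264951785615147
```

View pics/w3.png

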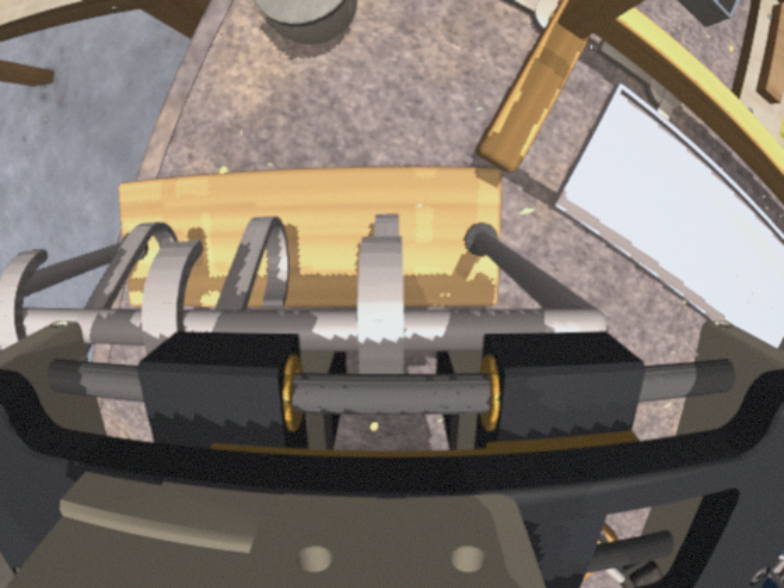

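Emit:
drive_tool(increments=[{"grip": 1, "tx": 0, "ty": 0, "tz": 0, "turn": 0}, {"grip": 1, "tx": 0, "ty": 0, "tz": 0, "turn": 0}, {"grip": 1, "tx": 0, "ty": 0, "tz": 0, "turn": 0}, {"grip": 1, "tx": 0, "ty": 0, "tz": 0, "turn": 0}, {"grip": 1, "tx": 0, "ty": 0, "tz": 0, "turn": 0}, {"grip": 1, "tx": 0, "ty": 0, "tz": 0.025, "turn": 0}, {"grip": 1, "tx": 0, "ty": 0, "tz": 0.05, "turn": 0}, {"grip": 1, "tx": 0, "ty": 0, "tz": 0.07, "turn": 0}, {"grip": 1, "tx": 0, "ty": 0, "tz": 0.07, "turn": 0}, {"grip": 1, "tx": 0, "ty": 0, "tz": 0.07, "turn": 0}], newtons=50)

```text
clock: 9.55
position: [0.5231, 0.2665, 0.2003]
ee_rot: [-3.059, -0.686, 0.003]
force: [1.6, 0.1, -2.1]
width: 0.124
```

Emit:
drive_tool(increments=[{"grip": 1, "tx": -0.034, "ty": -0.016, "tz": 0, "turn": 0}, {"grip": 1, "tx": -0.068, "ty": -0.032, "tz": 0, "turn": 0}, {"grip": 1, "tx": -0.102, "ty": -0.048, "tz": 0, "turn": 0}, {"grip": 1, "tx": -0.135, "ty": -0.065, "tz": 0, "turn": 0}, {"grip": 1, "tx": -0.17, "ty": -0.08, "tz": 0, "turn": 0}, {"grip": 1, "tx": -0.17, "ty": -0.08, "tz": 0.1, "turn": 0}, {"grip": 1, "tx": -0.17, "ty": -0.08, "tz": 0.2, "turn": 0}, {"grip": 1, "tx": -0.17, "ty": -0.08, "tz": 0.3, "turn": 0}, {"grip": 1, "tx": -0.17, "ty": -0.08, "tz": 0.3, "turn": 0}, {"grip": 1, "tx": -0.17, "ty": -0.08, "tz": 0.3, "turn": 0}])

```text
clock: 10.55
position: [0.4552, 0.2345, 0.3204]
ee_rot: [-3.059, -0.685, 0.001]
force: [-0.2, -0.9, -2.1]
width: 0.122
```

```bash
python3 - <<'E'
from h import *
o=st(); np.save('pics/o4.npy',o,allow_pickle=True); w=save('wrist','w4'); t=save('top','top4'); s=save('side','side4')
m=np.zeros((600,800,3),np.uint8); m[:300,:400]=cv2.resize(w,(400,300)); 
m[:300,400:]=cv2.resize(s[90:315,150:450],(400,300)); m[300:,:400]=cv2.resize(t[150:300,120:320],(400,300))
m[300:,400:]=cv2.resize(t[205:275,228:361],(400,300)) if 0 else cv2.resize(t[190:290,228:361],(400,300))
out(m,'mos4')
E
```

```text
10.55 [0.4552 0.2345 0.3204] yaw 0.4408 tool z [-0.0023  0.0064 -1.    ] F [-0.2072 -0.9008 -2.1084] w 0.12153362122375605
```

View pics/mos4.png

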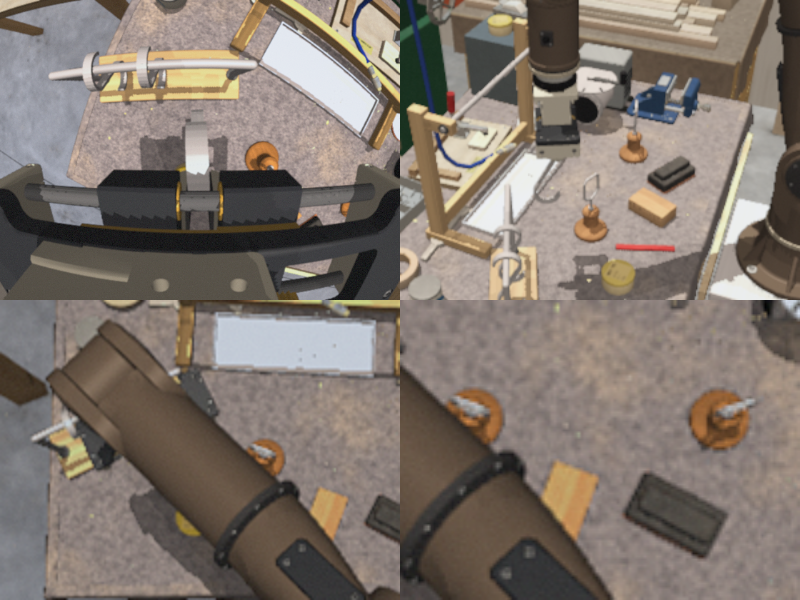

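```bash
python3 - <<'E'
from h import *
w=np.load('pics/w2.npy'); t=np.load('pics/top0.npy'); s=np.load('pics/side2.npy'); w1=np.load('pics/w1.npy')
m=np.zeros((600,800,3),np.uint8)
def a(im,x,y,k,X,Y,W,H): m[Y:Y+H,X:X+W]=cv2.resize(im[y:y+H//k,x:x+W//k],None,fx=k,fy=k,interpolation=cv2.INTER_CUBIC)
a(w,360,120,5,0,0,400,300); a(s,260,205,5,400,0,400,300)
a(t,195,128,5,0,300,200,300); a(t,305,128,5,200,300,200,300); a(w1,195,150,5,400,300,400,300)
out(m,'mos5')
E
```

```text
(no output)
```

View pics/mos5.png

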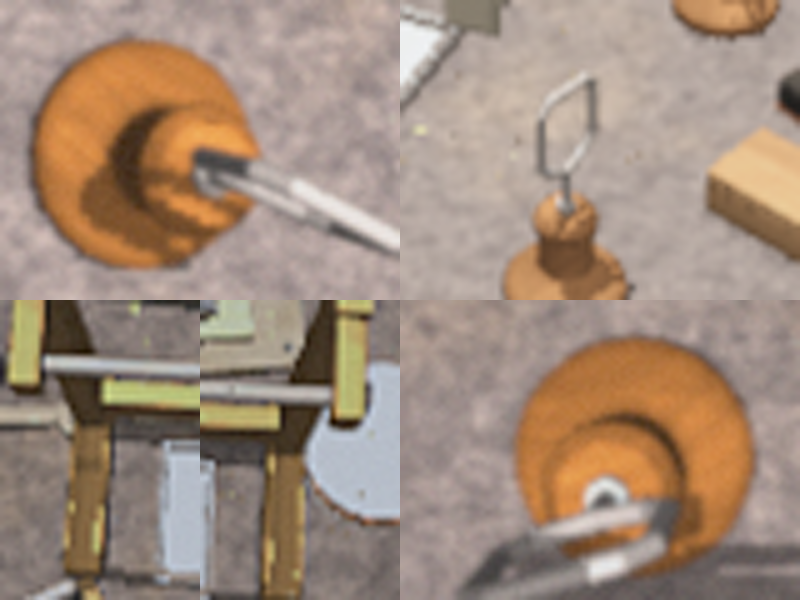

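```bash
python3 - <<'E'
from h import *
o=np.load('pics/o2.npy',allow_pickle=True).item(); o1=np.load('pics/o1.npy',allow_pickle=True).item()
q=lambda x,y,X,Y,ox,oy:(ox+(x-X)/5-.4,oy+(y-Y)/5-.4)
print('L side',[onz('side',*q(*p,400,0,260,205),.16) for p in((542,108),(590,78))])
print('L stem side',onz('side',*q(567,206,400,0,260,205),.07),'legs bot',[onz('side',*q(*p,400,0,260,205),.11) for p in((542,168),(592,130))])
print('L w2 line',[wz(*q(*p,0,0,360,120),.16,o) for p in((300,190),(395,238))],'stem',wz(*q(205,175,0,0,360,120),.07,o),'base',wz(*q(145,153,0,0,360,120),.01,o))
print('R w1',[wz(*q(*p,400,300,195,150),.16,o1) for p in((472,590),(662,548))],'stem',wz(*q(605,497,400,300,195,150),.07,o1),'base',wz(*q(636,455,400,300,195,150),.0075,o1))
r=[onz('top',*q(*p,0,300,195,128),.33) for p in((45,363),(190,372))]+[onz('top',*q(*p,200,300,305,128),.33) for p in((210,383),(335,396))]
for p in r: print('rail',p)
d=r[3]-r[0]; print('yaw',np.arctan2(d[0],-d[1])*-1, 'len',np.linalg.norm(d),'mid',(r[0]+r[3])/2)
E
```

```text
L side [array([0.4514, 0.1013, 0.16  ]), array([0.4353, 0.0661, 0.16  ])]
L stem side [0.4433 0.0801 0.07  ] legs bot [array([0.4532, 0.0962, 0.11  ]), array([0.4378, 0.0535, 0.11  ])]
L w2 line [array([0.4494, 0.0928, 0.16  ]), array([0.4392, 0.0662, 0.16  ])] stem [0.4442 0.0829 0.07  ] base [0.4454 0.0814 0.01  ]
R w1 [array([ 0.4376, -0.2114,  0.16  ]), array([ 0.4477, -0.254 ,  0.16  ])] stem [ 0.4406 -0.2294  0.07  ] base [ 0.4414 -0.2309  0.0075]
rail [0.6859 0.2194 0.33  ]
rail [0.6797 0.1288 0.33  ]
rail [ 0.6715 -0.1032  0.33  ]
rail [ 0.6627 -0.1817  0.33  ]
yaw 0.05757627088535118 len 0.40171923183661984 mid [0.6743 0.0189 0.33  ]
```

Emit:
drive_tool(increments=[{"grip": 1, "tx": 0, "ty": -0.08, "tz": 0, "turn": -0.12}, {"grip": 1, "tx": 0.01, "ty": -0.16, "tz": 0, "turn": -0.24}, {"grip": 1, "tx": 0.021, "ty": -0.24, "tz": 0, "turn": -0.36}, {"grip": 1, "tx": 0.021, "ty": -0.32, "tz": 0, "turn": -0.48}, {"grip": 1, "tx": 0.021, "ty": -0.4, "tz": 0, "turn": -0.6}, {"grip": 1, "tx": 0.021, "ty": -0.401, "tz": 0, "turn": -0.72}, {"grip": 1, "tx": 0.021, "ty": -0.401, "tz": 0, "turn": -0.765}, {"grip": 1, "tx": 0.021, "ty": -0.401, "tz": 0, "turn": -0.765}, {"grip": 1, "tx": 0.021, "ty": -0.401, "tz": -0.08, "turn": -0.765}, {"grip": 1, "tx": 0.021, "ty": -0.401, "tz": -0.16, "turn": -0.765}, {"grip": 1, "tx": 0.021, "ty": -0.401, "tz": -0.228, "turn": -0.765}, {"grip": 1, "tx": 0.021, "ty": -0.401, "tz": -0.228, "turn": -0.765}, {"grip": 1, "tx": 0.021, "ty": -0.401, "tz": -0.228, "turn": -0.765}])

```text
clock: 12.0
position: [0.4626, 0.0737, 0.2275]
ee_rot: [-3.084, 0.558, 0.005]
force: [0.8, -0.1, -0.4]
width: 0.124
```

```bash
python3 - <<'E'
from h import *
o=st(); w=save('wrist','w6'); s=save('side','side6')
m=np.zeros((600,800,3),np.uint8); m[:,:400]=cv2.resize(w[130:340,210:350],(400,600)); m[:400,400:]=cv2.resize(s[170:290,220:340],(400,400))
out(m,'mos6')
E
```

```text
12.0 [0.4626 0.0737 0.2275] yaw -0.3582 tool z [-0.002   0.0079 -1.    ] F [ 0.8184 -0.0915 -0.4037] w 0.12381301953917782
```

View pics/mos6.png

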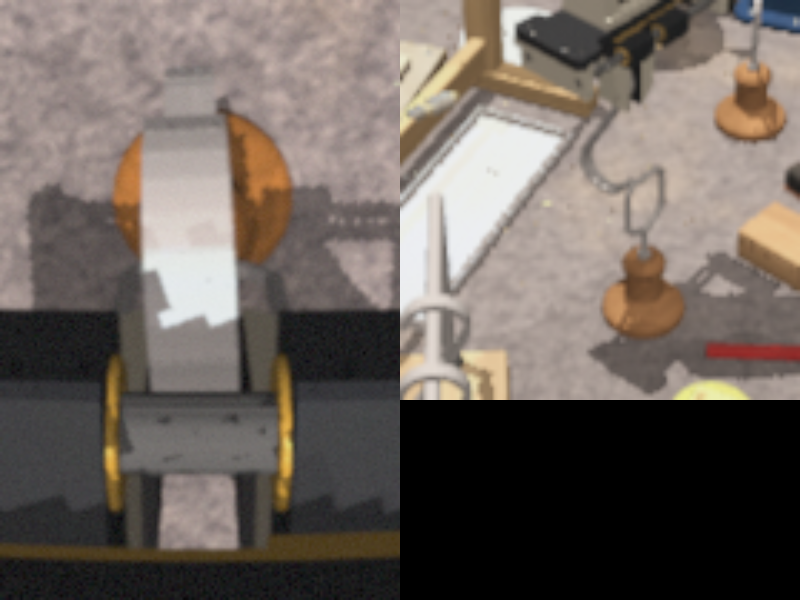

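```bash
python3 - <<'E'
from h import *
o=st(); a=yaw(o); n=np.array([np.cos(a),np.sin(a)]); u=np.array([-n[1],n[0]])
O=o['position'][:2]+.024*n
f=lambda p:np.round(((proj('side',p)-[220,170])*400/120+[400,0]),0)
for nm,x,z in(('tip',-.023,-.055),('bottom',0,-.071),('shank',0.024,-.047),('o',0,0),('grip',-.024,.047)): print(nm,f([*(O+x*n),o['position'][2]-.0282+z]))
b=np.array([.444,.0815])
print('bar',[f([*(b+k*u),.16]) for k in(-.022,.022)],'base',f([*b,.015]),'stem',f([*b,.07]))
s=np.load('pics/side6.npy'); hsv=cv2.cvtColor(s,cv2.COLOR_RGB2HSV)
E
```

```text
12.1 [0.4637 0.0739 0.2288] yaw -0.3591 tool z [ 0.0012  0.0081 -1.    ] F [ 0.2501  0.2796 -0.9414] w 0.12635696157459714
tip [624. 178.]
bottom [604. 180.]
shank [584. 148.]
o [604. 117.]
grip [625.  84.]
bar [array([660., 164.]), array([626., 188.])] base [642. 298.] stem [642. 253.]
```

Emit:
drive_tool(increments=[{"grip": 1, "tx": -0.026, "ty": 0.01, "tz": 0.004, "turn": 0}, {"grip": 1, "tx": -0.053, "ty": 0.02, "tz": 0.004, "turn": 0}, {"grip": 1, "tx": -0.08, "ty": 0.03, "tz": 0.004, "turn": 0}, {"grip": 1, "tx": -0.105, "ty": 0.04, "tz": 0.004, "turn": 0}, {"grip": 1, "tx": -0.105, "ty": 0.04, "tz": 0.004, "turn": 0}, {"grip": 1, "tx": -0.105, "ty": 0.04, "tz": 0.004, "turn": 0}], newtons=60)

```text
clock: 12.7
position: [0.4217, 0.0898, 0.2306]
ee_rot: [-3.083, 0.559, -0.001]
force: [0.8, 0.7, -1.1]
width: 0.12
```

Emit:
drive_tool(increments=[{"grip": 1, "tx": 0, "ty": 0, "tz": 0.02, "turn": 0}, {"grip": 1, "tx": 0, "ty": 0, "tz": 0.04, "turn": 0}, {"grip": 1, "tx": 0, "ty": 0, "tz": 0.055, "turn": 0}, {"grip": 1, "tx": 0, "ty": 0, "tz": 0.07, "turn": 0}, {"grip": 1, "tx": 0, "ty": 0, "tz": 0.085, "turn": 0}, {"grip": 1, "tx": 0, "ty": 0, "tz": 0.1, "turn": 0}, {"grip": 1, "tx": 0, "ty": 0, "tz": 0.12, "turn": 0}, {"grip": 1, "tx": 0, "ty": 0, "tz": 0.15, "turn": 0}, {"grip": 1, "tx": 0, "ty": 0, "tz": 0.18, "turn": 0}, {"grip": 1, "tx": 0, "ty": 0, "tz": 0.18, "turn": 0}, {"grip": 1, "tx": 0, "ty": 0, "tz": 0.18, "turn": 0}])

```text
clock: 13.8
position: [0.4219, 0.0898, 0.3029]
ee_rot: [-3.083, 0.559, -0.002]
force: [1.7, 0.2, -3.8]
width: 0.121
```

```bash
python3 - <<'E'
from h import *
o=st(); np.save('pics/o7.npy',o,allow_pickle=True); w=save('wrist','w7'); s=save('side','side7'); t=save('top','top7')
m=np.zeros((600,800,3),np.uint8); m[:300,:400]=cv2.resize(w,(400,300)); m[:300,400:]=cv2.resize(s[130:280,200:400],(400,300))
m[300:,:400]=cv2.resize(t[190:290,228:361],(400,300)); m[300:,400:]=cv2.resize(w[0:150,:200],(400,300))
out(m,'mos7')
E
```

```text
13.8 [0.4219 0.0898 0.3029] yaw -0.359 tool z [ 0.0027  0.0078 -1.    ] F [ 1.674   0.1649 -3.8062] w 0.12079604052235436
```

View pics/mos7.png

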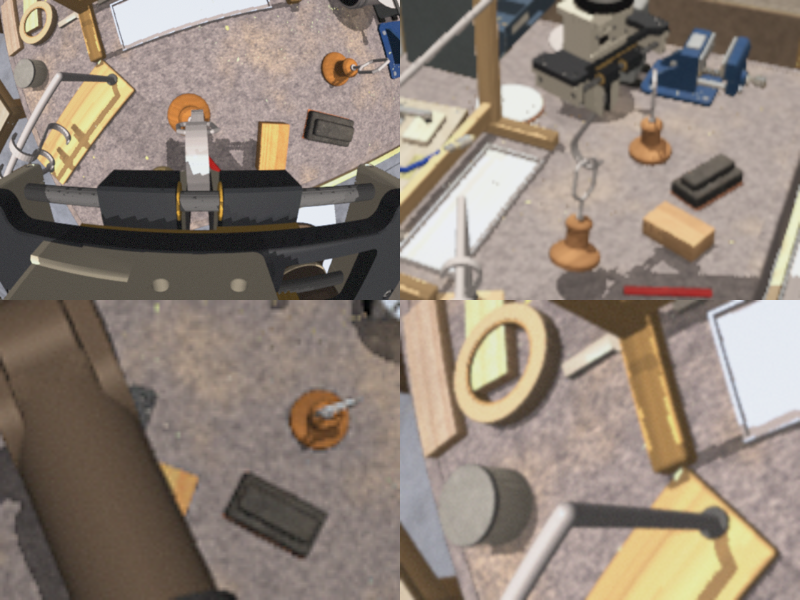

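```bash
python3 - <<'E'
from h import *
E0=np.array([.6743,.0189,.33]); u=np.array([.0576,.9983,0])
for n,f in(('side','side0'),('side','side7'),('top','top0')):
  im=cv2.cvtColor(np.load('pics/%s.npy'%f),cv2.COLOR_RGB2GRAY).astype(np.float32)
  for t in(-.17,-.12,-.07,-.02,.03,.08,.13,.17):
    p=proj(n,E0+t*u); q=proj(n,E0+(t+.01)*u); d=(q-p)/np.linalg.norm(q-p); w=np.array([-d[1],d[0]])
    k=np.arange(-9,9.1,.5); pr=np.mean([[cv2.getRectSubPix(im,(1,1),tuple((p+d*j+w*x).astype(float)))[0,0] for x in k] for j in(-2,-1,0,1,2)],0)
    # px per mm perpendicular for x and z shifts
    gx=(proj(n,E0+t*u+[.001,0,0])-p)@w; gz=(proj(n,E0+t*u+[0,0,.001])-p)@w
    print(f,t,np.round(p,1),'g/mm',round(gx,2),round(gz,2),pr.astype(int)[::2])
E
```

```text
side0 -0.17 [253.4 121. ] g/mm 0.24 0.22 [ 98  92  84  77  71  74  81  82 119 171 202 185 119 105 105 105 105 103
 101]
side0 -0.12 [245.9 127.9] g/mm 0.24 0.22 [ 60  55  54  55  60  71  83  87 117 172 202 186 130 108 110 112 113 113
 114]
side0 -0.07 [238.1 135.3] g/mm 0.25 0.23 [108 109 110 112 113 114 113 107 121 167 202 191 123  86  76  69  66  66
  66]
side0 -0.02 [229.8 143. ] g/mm 0.25 0.23 [ 79  71  66  66  65  66  69  92 127 168 201 194 112  65  65  65  64  64
  64]
side0 0.03 [221.1 151.1] g/mm 0.26 0.24 [ 65  65  66  65  66  66  66  72 111 163 195 192 133  67  65  66  66  66
  67]
side0 0.08 [212.  159.6] g/mm 0.27 0.25 [164 158 142 127 122 107  90  96 120 163 197 193 121  68  66  67  67  67
  66]
side0 0.13 [202.3 168.6] g/mm 0.28 0.25 [167 166 166 166 166 168 167 148 129 162 196 205 179 159 160 164 167 167
 156]
side0 0.17 [194.2 176.1] g/mm 0.28 0.26 [179 180 185 189 190 169 115  88 113 159 195 203 176 141 119  94  75  59
  55]
side7 -0.17 [253.4 121. ] g/mm 0.24 0.22 [ 99  92  84  78  72  75  81  83 120 172 203 186 119 106 106 106 106 103
 102]
side7 -0.12 [245.9 127.9
[... 1051 characters left out ...]
0 -0.07 [290.  144.7] g/mm 0.31 0.1 [132 124 140 172 184 178 145 107 129 163 168 163 161 159 157 158 156 151
 154]
top0 -0.02 [274.1 143.8] g/mm 0.31 0.1 [ 50  56 141 186 185 181 131  75 138 179 170 146 151 144 145 149 133 134
 153]
top0 0.03 [258.2 143. ] g/mm 0.31 0.1 [ 51  49 136 186 181 184 151  88 133 181 165 142 164 161 158 144 104 102
 117]
top0 0.08 [242.2 142.2] g/mm 0.31 0.1 [ 51  62 133 180 179 180 154 107 137 181 167 121 120 122 122 122 118 118
 118]
top0 0.13 [226.2 141.4] g/mm 0.31 0.1 [ 55  77 141 179 183 177 145 106 135 180 169 127 117 119 119 121 122 121
 119]
top0 0.17 [213.5 140.7] g/mm 0.31 0.1 [ 52  54  65  71  69  68  63  78 132 181 174 113  73  88  98 100 106 115
 124]
```

Emit:
drive_tool(increments=[{"grip": 1, "tx": 0.02, "ty": 0, "tz": 0.058, "turn": 0.03}, {"grip": 1, "tx": 0.05, "ty": 0.005, "tz": 0.058, "turn": 0.06}, {"grip": 1, "tx": 0.09, "ty": 0.01, "tz": 0.058, "turn": 0.09}, {"grip": 1, "tx": 0.13, "ty": 0.015, "tz": 0.058, "turn": 0.12}, {"grip": 1, "tx": 0.17, "ty": 0.022, "tz": 0.058, "turn": 0.15}, {"grip": 1, "tx": 0.21, "ty": 0.022, "tz": 0.058, "turn": 0.18}, {"grip": 1, "tx": 0.25, "ty": 0.022, "tz": 0.058, "turn": 0.21}, {"grip": 1, "tx": 0.29, "ty": 0.022, "tz": 0.058, "turn": 0.24}, {"grip": 1, "tx": 0.33, "ty": 0.022, "tz": 0.058, "turn": 0.27}, {"grip": 1, "tx": 0.37, "ty": 0.022, "tz": 0.058, "turn": 0.288}, {"grip": 1, "tx": 0.4, "ty": 0.022, "tz": 0.058, "turn": 0.288}, {"grip": 1, "tx": 0.425, "ty": 0.022, "tz": 0.058, "turn": 0.288}, {"grip": 1, "tx": 0.436, "ty": 0.022, "tz": 0.058, "turn": 0.288}, {"grip": 1, "tx": 0.436, "ty": 0.022, "tz": 0.058, "turn": 0.288}, {"grip": 1, "tx": 0.436, "ty": 0.022, "tz": 0.058, "turn": 0.288}])

```text
clock: 15.45
position: [0.5954, 0.0991, 0.3254]
ee_rot: [-3.132, 0.089, 0.003]
force: [0.3, 0.1, -2.8]
width: 0.125
```

```bash
python3 - <<'E'
from h import *
o=st(); np.save('pics/o8.npy',o,allow_pickle=True); w=save('wrist','w8'); s=save('side','side8')
m=np.zeros((600,800,3),np.uint8); m[:,:400]=cv2.resize(w[100:310,210:350],(400,600)); m[:450,400:]=cv2.resize(s[90:258,150:300],(400,450))
m[450:,400:]=cv2.resize(w[:210,:],(400,150))
out(m,'mos8')
a=yaw(o); n=np.array([np.cos(a),np.sin(a)]); O=o['position'][:2]+.024*n
f=lambda p:np.round((proj('side',p)-[150,90])*400/150+[400,0],0)
for nm,x,z in(('tip',.024,.051),('crest',0,.071),('bottom',0,-.071),('lowtip',-.023,-.055),('o',0,0),('grip',-.024,.047)): print(nm,f([*(O+x*n),o['position'][2]-.0282+z]))
E
```

```text
15.45 [0.5954 0.0991 0.3254] yaw -0.0567 tool z [-0.0014  0.0081 -1.    ] F [ 0.2904  0.1216 -2.8358] w 0.1245665819836241
tip [595. 176.]
crest [615. 164.]
bottom [624. 278.]
lowtip [642. 271.]
o [619. 223.]
grip [637. 190.]
```

View pics/mos8.png

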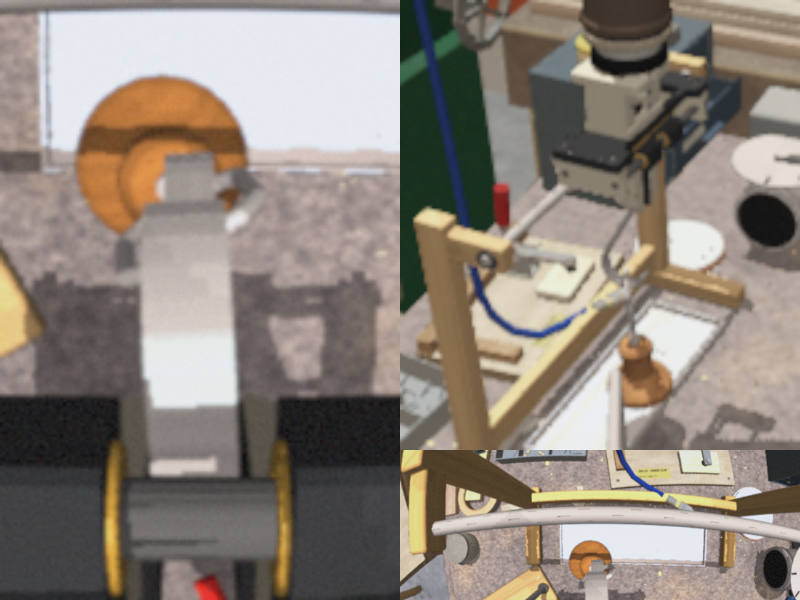

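```bash
python3 - <<'E'
from h import *
o=np.load('pics/o8.npy',allow_pickle=True).item(); w=np.load('pics/w8.npy'); g=cv2.cvtColor(w,cv2.COLOR_RGB2GRAY).astype(int)
for u in(240,278,320): print(u,g[76:116,u]); print([ (v,wz(u,v,.33,o)[:2]) for v in(90,95,100)])
E
```

```text
240 [ 99 102 106 137 175 196 207 214 217 220 220 223 221 220 220 217 213 208
 203 198 192 183 171 156 140 126 107 126 206 231 234 233 234 233 234 234
 233 233 233 233]
[(90, array([0.6823, 0.1128])), (95, array([0.6799, 0.113 ])), (100, array([0.6776, 0.1131]))]
278 [101 100 117 162 186 198 208 214 214 218 219 220 220 217 218 216 210 207
 200 194 188 175 164 152 137 116 117 175 223 234 233 232 234 233 234 232
 232 233 232 232]
[(90, array([0.6811, 0.0952])), (95, array([0.6787, 0.0953])), (100, array([0.6763, 0.0954]))]
320 [ 98  94 102 132 168 187 199 208 212 213 215 218 221 221 218 217 215 209
 204 196 190 183 170 158 143 131 110 124 206 234 234 234 233 233 234 232
 234 233 235 234]
[(90, array([0.6802, 0.0757])), (95, array([0.6778, 0.0758])), (100, array([0.6755, 0.0759]))]
```

Emit:
drive_tool(increments=[{"grip": 1, "tx": 0.03, "ty": -0.002, "tz": 0.001, "turn": 0}, {"grip": 1, "tx": 0.06, "ty": -0.004, "tz": 0.001, "turn": 0}, {"grip": 1, "tx": 0.09, "ty": -0.006, "tz": 0.001, "turn": 0}, {"grip": 1, "tx": 0.12, "ty": -0.008, "tz": 0.001, "turn": 0}, {"grip": 1, "tx": 0.153, "ty": -0.009, "tz": 0.001, "turn": 0}, {"grip": 1, "tx": 0.153, "ty": -0.009, "tz": 0.001, "turn": 0}, {"grip": 1, "tx": 0.153, "ty": -0.009, "tz": 0.001, "turn": 0}, {"grip": 1, "tx": 0.153, "ty": -0.009, "tz": -0.02, "turn": 0}, {"grip": 1, "tx": 0.153, "ty": -0.009, "tz": -0.04, "turn": 0}, {"grip": 1, "tx": 0.153, "ty": -0.009, "tz": -0.055, "turn": 0}, {"grip": 1, "tx": 0.153, "ty": -0.009, "tz": -0.062, "turn": 0}, {"grip": 1, "tx": 0.153, "ty": -0.009, "tz": -0.068, "turn": 0}, {"grip": 1, "tx": 0.153, "ty": -0.009, "tz": -0.068, "turn": 0}])

```text
clock: 16.85
position: [0.6565, 0.0951, 0.2984]
ee_rot: [-3.133, 0.089, 0.002]
force: [0.1, -0.3, -3.3]
width: 0.12
```

```bash
python3 - <<'E'
from h import *
o=st()
E
```

```text
16.85 [0.6565 0.0951 0.2984] yaw -0.0568 tool z [-0.0009  0.0075 -1.    ] F [ 0.1334 -0.2991 -3.279 ] w 0.12030313013955439
```

Emit:
drive_tool(increments=[{"grip": 1, "tx": 0, "ty": 0, "tz": -0.005, "turn": 0}, {"grip": 1, "tx": 0, "ty": 0, "tz": -0.01, "turn": 0}, {"grip": 1, "tx": 0, "ty": 0, "tz": -0.012, "turn": 0}, {"grip": 1, "tx": 0, "ty": 0, "tz": -0.012, "turn": 0}])

```text
clock: 17.25
position: [0.6572, 0.0953, 0.2973]
ee_rot: [-3.132, 0.09, -0.005]
force: [-7.9, -2.9, 16.0]
width: 0.123
```

Emit:
drive_tool(increments=[{"grip": 1, "tx": 0, "ty": 0, "tz": 0.003, "turn": 0}, {"grip": 1, "tx": 0, "ty": 0, "tz": 0.003, "turn": 0}, {"grip": 0.5, "tx": 0, "ty": 0, "tz": 0.003, "turn": 0}, {"grip": 0.3, "tx": 0, "ty": 0, "tz": 0.003, "turn": 0}, {"grip": 0.3, "tx": 0, "ty": 0, "tz": 0.003, "turn": 0}, {"grip": 0.3, "tx": 0, "ty": 0, "tz": 0.003, "turn": 0}, {"grip": 0.3, "tx": 0, "ty": 0, "tz": 0.003, "turn": 0}, {"grip": 0.3, "tx": 0, "ty": 0, "tz": 0.05, "turn": 0}, {"grip": 0.3, "tx": 0, "ty": 0, "tz": 0.1, "turn": 0}, {"grip": 0.3, "tx": 0, "ty": 0, "tz": 0.15, "turn": 0}, {"grip": 0.3, "tx": -0.05, "ty": 0, "tz": 0.2, "turn": 0}, {"grip": 0.3, "tx": -0.15, "ty": 0, "tz": 0.2, "turn": 0}, {"grip": 0.3, "tx": -0.25, "ty": 0.1, "tz": 0.2, "turn": 0}, {"grip": 0.3, "tx": -0.35, "ty": 0.2, "tz": 0.2, "turn": 0.1}, {"grip": 0.3, "tx": -0.45, "ty": 0.3, "tz": 0.2, "turn": 0.2}, {"grip": 0.3, "tx": -0.55, "ty": 0.4, "tz": 0.15, "turn": 0.3}, {"grip": 0.3, "tx": -0.55, "ty": 0.5, "tz": 0.15, "turn": 0.4}, {"grip": 0.3, "tx": -0.55, "ty": 0.5, "tz": 0.15, "turn": 0.475}, {"grip": 0.3, "tx": -0.55, "ty": 0.5, "tz": 0.15, "turn": 0.475}])

```text
clock: 19.15
position: [0.4354, 0.2979, 0.3574]
ee_rot: [-3.054, -0.694, -0.002]
force: [0.5, 0.2, 0.4]
width: 0.352
```

```bash
python3 - <<'E'
from h import *
o=st(); np.save('pics/o9.npy',o,allow_pickle=True); w=save('wrist','w9'); s=save('side','side9'); t=save('top','top9')
m=np.zeros((600,800,3),np.uint8); m[:300,:400]=cv2.resize(w,(400,300)); m[:300,400:]=cv2.resize(s[90:278,150:400],(400,300))
m[300:,:400]=cv2.resize(t[200:275,280:380],(400,300)); m[300:,400:]=cv2.resize(w[:180,80:320],(400,300))
out(m,'mos9')
E
```

```text
19.15 [0.4354 0.2979 0.3574] yaw 0.447 tool z [-0.0009  0.0096 -1.    ] F [0.5435 0.1516 0.4433] w 0.35174018672816476
```

View pics/mos9.png

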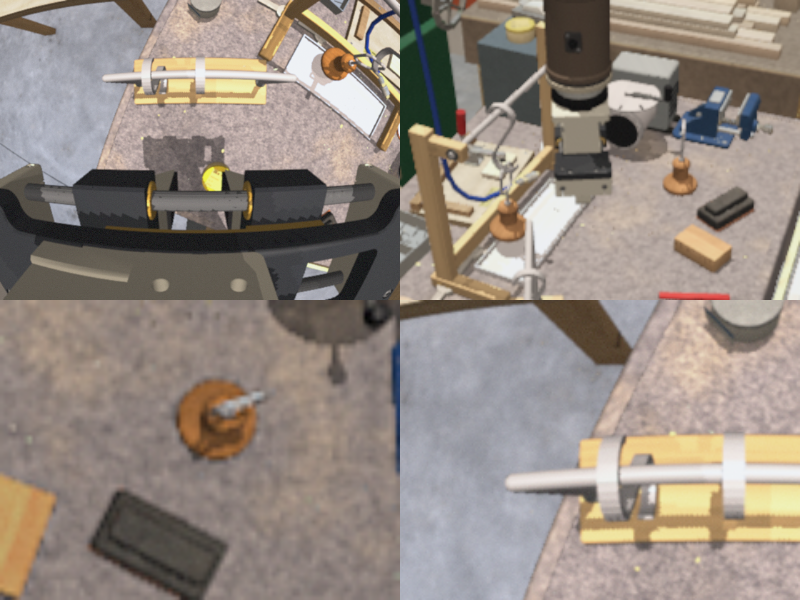

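```bash
python3 - <<'E'
from h import *
o=np.load('pics/o9.npy',allow_pickle=True).item(); print(wz(279.7,104.7,.2165,o), 'edges',wz(80+721*.6-240,104.7,.2165,o),wz(80+745*.6-240,104.7,.2165,o))
d=np.array([.4944,.3272,.1712])-o['position']; print(d/.4)
# right foot from top9 : mosaic scale 4, and numeric orange
t=np.load('pics/top9.npy'); m=cv2.inRange(cv2.cvtColor(t,cv2.COLOR_RGB2HSV),(5,140,60),(16,255,255)); n,l,s,c=cv2.connectedComponentsWithStats(m)
for i in range(1,n):
  if 150<s[i,4]<600 and c[i][1]>180: print(s[i],c[i],onz('top',*c[i],.02))
q=lambda x,y:(280+x/4-.375,200+(y-300)/4-.375)
print('bar R',[onz('top',*q(*p),.16) for p in((218,412),(262,394))],'base',onz('top',*q(217,419),.0075))
# pixel-based bar: bright gray pixels
hsv=cv2.cvtColor(t,cv2.COLOR_RGB2HSV); sub=(hsv[215:240,322:352,1]<45)&(hsv[215:240,322:352,2]>150); y,x=np.nonzero(sub); print(len(x))
if len(x)>4: print(cv2.fitLine(np.c_[x,y].astype(np.float32),cv2.DIST_L2,0,.01,.01).ravel(), x.min()+322,x.max()+322,y.min()+215,y.max()+215)
E
```

```text
[0.5148 0.3366 0.2165] edges [0.5121 0.3424 0.2165] [0.5177 0.3306 0.2165]
[ 0.1476  0.0732 -0.4655]
[324 221  20  19 240] [332.975  230.2083] [ 0.4325 -0.2267  0.02  ]
bar R [array([ 0.4266, -0.2086,  0.16  ]), array([ 0.4419, -0.2472,  0.16  ])] base [ 0.437  -0.2322  0.0075]
77
[ 0.9575  0.2884 16.2987  7.6623] 322 351 215 239
```

Emit:
drive_tool(increments=[{"grip": 0.26, "tx": 0.07, "ty": 0.035, "tz": -0.1, "turn": 0}, {"grip": 0.26, "tx": 0.148, "ty": 0.073, "tz": -0.2, "turn": 0}, {"grip": 0.26, "tx": 0.148, "ty": 0.073, "tz": -0.25, "turn": 0}, {"grip": 0.26, "tx": 0.148, "ty": 0.073, "tz": -0.25, "turn": 0}, {"grip": 0.26, "tx": 0.148, "ty": 0.073, "tz": -0.32, "turn": 0}, {"grip": 0.26, "tx": 0.148, "ty": 0.073, "tz": -0.39, "turn": 0}, {"grip": 0.26, "tx": 0.148, "ty": 0.073, "tz": -0.44, "turn": 0}, {"grip": 0.26, "tx": 0.148, "ty": 0.073, "tz": -0.466, "turn": 0}, {"grip": 0.26, "tx": 0.148, "ty": 0.073, "tz": -0.466, "turn": 0}, {"grip": 0.26, "tx": 0.148, "ty": 0.073, "tz": -0.466, "turn": 0}, {"grip": 1, "tx": 0.148, "ty": 0.073, "tz": -0.466, "turn": 0}, {"grip": 1, "tx": 0.148, "ty": 0.073, "tz": -0.466, "turn": 0}, {"grip": 1, "tx": 0.148, "ty": 0.073, "tz": -0.466, "turn": 0}, {"grip": 1, "tx": 0.148, "ty": 0.073, "tz": -0.466, "turn": 0}, {"grip": 1, "tx": 0.148, "ty": 0.073, "tz": -0.466, "turn": 0}], newtons=50)

```text
clock: 20.8
position: [0.4974, 0.3237, 0.1714]
ee_rot: [-3.059, -0.679, -0.003]
force: [-0.7, -1.4, 3.4]
width: 0.122
```

Emit:
drive_tool(increments=[{"grip": 1, "tx": 0, "ty": 0, "tz": 0.025, "turn": 0}, {"grip": 1, "tx": 0, "ty": 0, "tz": 0.05, "turn": 0}, {"grip": 1, "tx": 0, "ty": 0, "tz": 0.07, "turn": 0}, {"grip": 1, "tx": 0, "ty": 0, "tz": 0.07, "turn": 0}, {"grip": 1, "tx": 0, "ty": 0, "tz": 0.07, "turn": 0}, {"grip": 1, "tx": -0.034, "ty": -0.016, "tz": 0.07, "turn": 0}, {"grip": 1, "tx": -0.068, "ty": -0.032, "tz": 0.07, "turn": 0}, {"grip": 1, "tx": -0.102, "ty": -0.048, "tz": 0.07, "turn": 0}, {"grip": 1, "tx": -0.135, "ty": -0.065, "tz": 0.07, "turn": 0}, {"grip": 1, "tx": -0.17, "ty": -0.08, "tz": 0.07, "turn": 0}, {"grip": 1, "tx": -0.17, "ty": -0.08, "tz": 0.17, "turn": 0}, {"grip": 1, "tx": -0.17, "ty": -0.08, "tz": 0.27, "turn": 0}, {"grip": 1, "tx": -0.17, "ty": -0.08, "tz": 0.37, "turn": 0}, {"grip": 1, "tx": -0.17, "ty": -0.08, "tz": 0.4, "turn": 0}, {"grip": 1, "tx": -0.17, "ty": -0.08, "tz": 0.4, "turn": 0}, {"grip": 1, "tx": -0.17, "ty": -0.08, "tz": 0.4, "turn": 0}], newtons=60)

```text
clock: 22.4
position: [0.4291, 0.291, 0.3299]
ee_rot: [-3.06, -0.679, -0.001]
force: [0.8, 0.8, -1.9]
width: 0.123
```

Emit:
drive_tool(increments=[{"grip": 1, "tx": 0, "ty": -0.1, "tz": 0.08, "turn": 0}, {"grip": 1, "tx": 0, "ty": -0.2, "tz": 0.1, "turn": 0}, {"grip": 1, "tx": 0, "ty": -0.3, "tz": 0.1, "turn": 0}, {"grip": 1, "tx": 0, "ty": -0.4, "tz": 0.1, "turn": 0}, {"grip": 1, "tx": 0, "ty": -0.5, "tz": 0.1, "turn": 0}, {"grip": 1, "tx": 0, "ty": -0.6, "tz": 0.1, "turn": 0}, {"grip": 1, "tx": 0, "ty": -0.7, "tz": 0.1, "turn": 0}, {"grip": 1, "tx": 0, "ty": -0.8, "tz": 0.1, "turn": 0}, {"grip": 1, "tx": 0, "ty": -0.9, "tz": 0.1, "turn": 0}, {"grip": 1, "tx": 0, "ty": -1.0, "tz": 0.1, "turn": 0}, {"grip": 1, "tx": 0, "ty": -1.0, "tz": 0.1, "turn": 0}, {"grip": 1, "tx": 0, "ty": -1.0, "tz": 0.1, "turn": 0}])

```text
clock: 23.6
position: [0.4282, -0.1098, 0.3679]
ee_rot: [-3.059, -0.674, 0.004]
force: [0.6, 0.3, -1.5]
width: 0.125
```

```bash
python3 - <<'E'
from h import *
o=st(); np.save('pics/o10.npy',o,allow_pickle=True); w=save('wrist','w10'); s=save('side','side10'); t=save('top','top10')
p=wproj([.441,-.231,.1],o); q=proj('side',[.441,-.231,.09]); x=proj('side',[.68,.094,.2]); print(p,q,x)
m=np.zeros((600,800,3),np.uint8); X0,Y0=max(0,int(p[0]-40)),max(0,int(p[1]-40)); m[:400,:400]=cv2.resize(w[Y0:Y0+80,X0:X0+80],(400,400),interpolation=cv2.INTER_CUBIC)
X1,Y1=int(q[0]-27),int(q[1]-30); m[:400,400:]=cv2.resize(s[Y1:Y1+50,X1:X1+50],(400,400),interpolation=cv2.INTER_CUBIC)
m[400:,:266]=cv2.resize(w,(266,200)); X2,Y2=int(x[0]-50),int(x[1]-60); m[400:,400:800]=cv2.resize(s[Y2:Y2+100,X2:X2+200],(400,200))
print('crops',X0,Y0,X1,Y1); out(m,'mos10')
E
```

```text
23.6 [ 0.4282 -0.1098  0.3679] yaw 0.4339 tool z [-0.0044  0.0085 -1.    ] F [ 0.5796  0.3121 -1.4611] w 0.12502299803578185
[364.3796 206.3449] [325.4593 184.6068] [216.4172 196.3012]
crops 324 166 298 154
```

View pics/mos10.png

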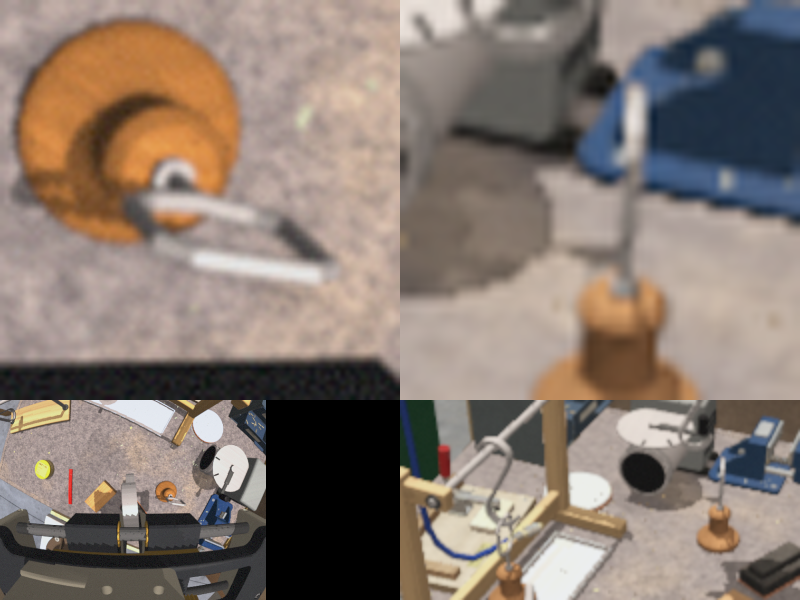

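```bash
python3 - <<'E'
from h import *
o=np.load('pics/o10.npy',allow_pickle=True).item(); q=lambda x,y:(324+x/5-.4,166+y/5-.4)
a,b=[wz(*q(*p),.16,o) for p in((160,253),(335,270))]; d=a-b; print(a,b,np.linalg.norm(d),'yaw',np.arctan2(-d[0],d[1]),(a+b)/2)
print('stem',wz(*q(175,172),.068,o),'base',wz(*q(129,130),.0075,o), 'lower bar',[wz(*q(*p),.106,o) for p in((130,200),(280,220))])
r=lambda x,y:(298+(x-400)/8-.44,154+y/8-.44)
print('side bar',[onz('side',*r(*p),.16) for p in((636,88),(628,160))],'stem',onz('side',*r(623,285),.07))
print(o['position'],yaw(o))
E
```

```text
[ 0.4329 -0.206   0.16  ] [ 0.4478 -0.2485  0.16  ] 0.04502663281697769 yaw 0.33603568160133834 [ 0.4404 -0.2273  0.16  ]
stem [ 0.4419 -0.2295  0.068 ] base [ 0.4411 -0.2281  0.0075] lower bar [array([ 0.4338, -0.2096,  0.106 ]), array([ 0.447, -0.251,  0.106])]
side bar [array([ 0.4444, -0.2484,  0.16  ]), array([ 0.4313, -0.1951,  0.16  ])] stem [ 0.4405 -0.2324  0.07  ]
[ 0.4282 -0.1098  0.3679] 0.4338897411328313
```

Emit:
drive_tool(increments=[{"grip": 1, "tx": 0.02, "ty": -0.08, "tz": 0, "turn": -0.03}, {"grip": 1, "tx": 0.05, "ty": -0.16, "tz": 0, "turn": -0.06}, {"grip": 1, "tx": 0.08, "ty": -0.24, "tz": 0, "turn": -0.094}, {"grip": 1, "tx": 0.082, "ty": -0.281, "tz": 0, "turn": -0.094}, {"grip": 1, "tx": 0.082, "ty": -0.281, "tz": 0, "turn": -0.094}, {"grip": 1, "tx": 0.082, "ty": -0.281, "tz": 0, "turn": -0.094}, {"grip": 1, "tx": 0.082, "ty": -0.281, "tz": -0.08, "turn": -0.094}, {"grip": 1, "tx": 0.082, "ty": -0.281, "tz": -0.16, "turn": -0.094}, {"grip": 1, "tx": 0.082, "ty": -0.281, "tz": -0.24, "turn": -0.094}, {"grip": 1, "tx": 0.082, "ty": -0.281, "tz": -0.3, "turn": -0.094}, {"grip": 1, "tx": 0.082, "ty": -0.281, "tz": -0.342, "turn": -0.094}, {"grip": 1, "tx": 0.082, "ty": -0.281, "tz": -0.342, "turn": -0.094}, {"grip": 1, "tx": 0.082, "ty": -0.281, "tz": -0.342, "turn": -0.094}])

```text
clock: 25.05
position: [0.462, -0.219, 0.2331]
ee_rot: [-3.088, -0.533, -0.001]
force: [0.5, -0.4, -0.9]
width: 0.122
```

```bash
python3 - <<'E'
from h import *
o=st(); print((np.array([.4193,-.2366,.231])-o['position'])/.4)
s=get_image('side'); np.save('pics/side11.npy',s)
# foot still there? orange centroid vs side10 near foot
for f in('side10','side11'):
  im=np.load('pics/%s.npy'%f)[170:230,295:360]; m=cv2.inRange(cv2.cvtColor(im,cv2.COLOR_RGB2HSV),(5,120,50),(16,255,255)); y,x=np.nonzero(m); print(len(x),x.mean(),y.mean())
E
```

```text
25.05 [ 0.462  -0.219   0.2331] yaw 0.3419 tool z [-0.001  0.008 -1.   ] F [ 0.4515 -0.3809 -0.8538] w 0.12225930969515451
[-0.1066 -0.044  -0.0053]
298 30.100671140939596 32.5
297 30.19191919191919 32.515151515151516
```

Emit:
drive_tool(increments=[{"grip": 1, "tx": -0.01, "ty": -0.008, "tz": -0.004, "turn": 0}, {"grip": 1, "tx": -0.035, "ty": -0.018, "tz": -0.004, "turn": 0}, {"grip": 1, "tx": -0.06, "ty": -0.027, "tz": -0.004, "turn": 0}, {"grip": 1, "tx": -0.085, "ty": -0.036, "tz": -0.004, "turn": 0}, {"grip": 1, "tx": -0.107, "ty": -0.044, "tz": -0.004, "turn": 0}, {"grip": 1, "tx": -0.107, "ty": -0.044, "tz": -0.004, "turn": 0}, {"grip": 1, "tx": -0.107, "ty": -0.044, "tz": -0.004, "turn": 0}])

```text
clock: 25.8
position: [0.4195, -0.2372, 0.2322]
ee_rot: [-3.089, -0.531, -0.003]
force: [0.2, 0.4, -1.8]
width: 0.122
```

Emit:
drive_tool(increments=[{"grip": 1, "tx": 0, "ty": 0, "tz": 0.02, "turn": 0}, {"grip": 1, "tx": 0, "ty": 0, "tz": 0.04, "turn": 0}, {"grip": 1, "tx": 0, "ty": 0, "tz": 0.055, "turn": 0}, {"grip": 1, "tx": 0, "ty": 0, "tz": 0.07, "turn": 0}, {"grip": 1, "tx": 0, "ty": 0, "tz": 0.085, "turn": 0}, {"grip": 1, "tx": 0, "ty": 0, "tz": 0.1, "turn": 0}, {"grip": 1, "tx": 0, "ty": 0, "tz": 0.12, "turn": 0}, {"grip": 1, "tx": 0, "ty": 0, "tz": 0.15, "turn": 0}, {"grip": 1, "tx": 0, "ty": 0, "tz": 0.19, "turn": 0}, {"grip": 1, "tx": 0, "ty": 0, "tz": 0.24, "turn": 0}, {"grip": 1, "tx": 0, "ty": 0, "tz": 0.24, "turn": 0}, {"grip": 1, "tx": 0, "ty": 0, "tz": 0.24, "turn": 0}])

```text
clock: 27.0
position: [0.4196, -0.2372, 0.3283]
ee_rot: [-3.09, -0.531, -0.003]
force: [0.1, -0.6, -3.8]
width: 0.122
```

```bash
python3 - <<'E'
from h import *
o=st(); np.save('pics/o12.npy',o,allow_pickle=True)
s=get_image('side'); np.save('pics/side12.npy',s); get=np.load
for f in('side11','side12'):
  im=np.load('pics/%s.npy'%f); m=cv2.inRange(cv2.cvtColor(im,cv2.COLOR_RGB2HSV),(5,120,50),(16,255,255)); n,l,q,c=cv2.connectedComponentsWithStats(m)
  print([(q[i,4],c[i].round(1)) for i in range(1,n) if q[i,4]>100])
w=get_image('wrist'); np.save('pics/w12.npy',w)
E
```

```text
27.0 [ 0.4196 -0.2372  0.3283] yaw 0.3406 tool z [ 0.0011  0.0067 -1.    ] F [ 0.0956 -0.5875 -3.8472] w 0.12172992718525898
[(np.int32(294), array([324.9, 202.3])), (np.int32(357), array([218.8, 231.9]))]
[(np.int32(301), array([325.7, 184.2])), (np.int32(351), array([219., 232.]))]
```

Emit:
drive_tool(increments=[{"grip": 1, "tx": 0.02, "ty": 0.03, "tz": 0, "turn": -0.02}, {"grip": 1, "tx": 0.05, "ty": 0.07, "tz": 0, "turn": -0.05}, {"grip": 1, "tx": 0.08, "ty": 0.12, "tz": 0, "turn": -0.09}, {"grip": 1, "tx": 0.12, "ty": 0.17, "tz": 0, "turn": -0.13}, {"grip": 1, "tx": 0.16, "ty": 0.22, "tz": 0, "turn": -0.17}, {"grip": 1, "tx": 0.2, "ty": 0.27, "tz": 0, "turn": -0.21}, {"grip": 1, "tx": 0.24, "ty": 0.32, "tz": 0, "turn": -0.25}, {"grip": 1, "tx": 0.28, "ty": 0.37, "tz": 0, "turn": -0.29}, {"grip": 1, "tx": 0.32, "ty": 0.41, "tz": 0, "turn": -0.33}, {"grip": 1, "tx": 0.36, "ty": 0.44, "tz": -0.003, "turn": -0.36}, {"grip": 1, "tx": 0.39, "ty": 0.455, "tz": -0.006, "turn": -0.38}, {"grip": 1, "tx": 0.41, "ty": 0.465, "tz": -0.006, "turn": -0.38}, {"grip": 1, "tx": 0.422, "ty": 0.465, "tz": -0.006, "turn": -0.38}, {"grip": 1, "tx": 0.422, "ty": 0.465, "tz": -0.006, "turn": -0.38}, {"grip": 1, "tx": 0.422, "ty": 0.465, "tz": -0.006, "turn": -0.38}, {"grip": 1, "tx": 0.422, "ty": 0.465, "tz": -0.006, "turn": -0.38}])

```text
clock: 28.7
position: [0.5873, -0.0517, 0.325]
ee_rot: [-3.133, 0.091, -0.003]
force: [0.2, 0.3, -1.8]
width: 0.125
```

```bash
python3 - <<'E'
from h import *
o=st(); w=get_image('wrist'); np.save('pics/w13.npy',w); g=cv2.cvtColor(w,cv2.COLOR_RGB2GRAY).astype(int)
for u in(250,278,310): print(u,g[70:116,u]); print([ (v,wz(u,v,.33,o)[:2]) for v in(85,90,95)])
print((np.array([.6487,-.0546,.326])-o['position'])/.4)
E
```

```text
28.7 [ 0.5873 -0.0517  0.325 ] yaw -0.058 tool z [ 0.0022  0.007  -1.    ] F [ 0.2001  0.3128 -1.8397] w 0.12452522590657514
250 [162  93  65  69  70  78  84  90  95 100 136 169 187 206 219 221 223 222
 225 223 223 223 222 221 218 216 212 208 196 187 172 160 147 123 134 198
 233 236 235 235 234 236 235 235 235 235]
[(85, array([ 0.6763, -0.0429])), (90, array([ 0.6739, -0.0427])), (95, array([ 0.6715, -0.0426]))]
278 [188 191 184 179 175 174 170 172 165 160 159 178 195 213 220 224 223 226
 224 224 224 218 193 212 218 216 210 204 191 174 170 155 137 124 168 226
 235 235 235 235 235 236 235 235 235 236]
[(85, array([ 0.6753, -0.0558])), (90, array([ 0.673 , -0.0557])), (95, array([ 0.6706, -0.0555]))]
310 [148  88  65  73  73  81  82  84  84  98 141 168 190 208 218 223 223 224
 224 224 224 222 221 220 216 216 213 207 200 184 174 160 144 127 147 208
 233 235 235 235 236 235 235 235 235 235]
[(85, array([ 0.6746, -0.0706])), (90, array([ 0.6723, -0.0705])), (95, array([ 0.6699, -0.0704]))]
[ 0.1534 -0.0073  0.0024]
```

Emit:
drive_tool(increments=[{"grip": 1, "tx": 0.03, "ty": -0.002, "tz": 0.002, "turn": 0}, {"grip": 1, "tx": 0.06, "ty": -0.003, "tz": 0.002, "turn": 0}, {"grip": 1, "tx": 0.09, "ty": -0.004, "tz": 0.002, "turn": 0}, {"grip": 1, "tx": 0.12, "ty": -0.006, "tz": 0.002, "turn": 0}, {"grip": 1, "tx": 0.153, "ty": -0.007, "tz": 0.002, "turn": 0}, {"grip": 1, "tx": 0.153, "ty": -0.007, "tz": 0.002, "turn": 0}, {"grip": 1, "tx": 0.153, "ty": -0.007, "tz": 0.002, "turn": 0}, {"grip": 1, "tx": 0.153, "ty": -0.007, "tz": -0.02, "turn": 0}, {"grip": 1, "tx": 0.153, "ty": -0.007, "tz": -0.04, "turn": 0}, {"grip": 1, "tx": 0.153, "ty": -0.007, "tz": -0.055, "turn": 0}, {"grip": 1, "tx": 0.153, "ty": -0.007, "tz": -0.063, "turn": 0}, {"grip": 1, "tx": 0.153, "ty": -0.007, "tz": -0.068, "turn": 0}, {"grip": 1, "tx": 0.153, "ty": -0.007, "tz": -0.068, "turn": 0}])

```text
clock: 30.05
position: [0.6485, -0.0544, 0.2977]
ee_rot: [-3.133, 0.091, -0.003]
force: [0.1, 0.4, -2.8]
width: 0.124
```

Emit:
drive_tool(increments=[{"grip": 1, "tx": 0, "ty": 0, "tz": -0.004, "turn": 0}, {"grip": 1, "tx": 0, "ty": 0, "tz": -0.008, "turn": 0}, {"grip": 1, "tx": 0, "ty": 0, "tz": -0.008, "turn": 0}])

```text
clock: 30.35
position: [0.6491, -0.0543, 0.2962]
ee_rot: [-3.133, 0.091, -0.007]
force: [-2.6, -1.3, 6.0]
width: 0.124
```

Emit:
drive_tool(increments=[{"grip": 1, "tx": 0, "ty": 0, "tz": 0.002, "turn": 0}, {"grip": 0.5, "tx": 0, "ty": 0, "tz": 0.002, "turn": 0}, {"grip": 0.3, "tx": 0, "ty": 0, "tz": 0.002, "turn": 0}, {"grip": 0.3, "tx": 0, "ty": 0, "tz": 0.002, "turn": 0}, {"grip": 0.3, "tx": 0, "ty": 0, "tz": 0.002, "turn": 0}, {"grip": 0.3, "tx": 0, "ty": 0, "tz": 0.002, "turn": 0}, {"grip": 0.3, "tx": 0, "ty": 0, "tz": 0.05, "turn": 0}, {"grip": 0.3, "tx": 0, "ty": 0, "tz": 0.1, "turn": 0}, {"grip": 0.3, "tx": 0, "ty": 0, "tz": 0.15, "turn": 0}, {"grip": 0.3, "tx": -0.05, "ty": 0, "tz": 0.2, "turn": 0}, {"grip": 0.3, "tx": -0.15, "ty": 0, "tz": 0.2, "turn": 0}, {"grip": 0.3, "tx": -0.25, "ty": 0, "tz": 0.2, "turn": 0}, {"grip": 0.3, "tx": -0.35, "ty": 0, "tz": 0.2, "turn": 0}, {"grip": 0.3, "tx": -0.45, "ty": -0.05, "tz": 0.2, "turn": 0}, {"grip": 0.3, "tx": -0.55, "ty": -0.15, "tz": 0.2, "turn": 0}, {"grip": 0.3, "tx": -0.6, "ty": -0.25, "tz": 0.18, "turn": 0.03}, {"grip": 0.3, "tx": -0.6, "ty": -0.35, "tz": 0.18, "turn": 0.055}, {"grip": 0.3, "tx": -0.6, "ty": -0.35, "tz": 0.18, "turn": 0.055}, {"grip": 0.3, "tx": -0.6, "ty": -0.35, "tz": 0.18, "turn": 0.055}])

```text
clock: 32.25
position: [0.4089, -0.1949, 0.3682]
ee_rot: [-3.134, 0.004, -0.007]
force: [0.9, 1.2, 0.3]
width: 0.35
```

```bash
python3 - <<'E'
from h import *
o=st(); np.save('pics/o14.npy',o,allow_pickle=True)
w=get_image('wrist'); np.save('pics/w14.npy',w)
for n in('side','top'):
  im=get_image(n); np.save('pics/%s14.npy'%n,im); m=cv2.inRange(cv2.cvtColor(im,cv2.COLOR_RGB2HSV),(5,120,50),(16,255,255)); k,l,q,c=cv2.connectedComponentsWithStats(m)
  print(n,[(int(q[i,4]),c[i].round(1)) for i in range(1,k) if q[i,4]>80])
for t in(.075,-.075):
  e=np.array([.676+.0576*t,.0189+.998*t]); print('expect hang',proj('side',[*e,.075]),proj('top',[*e,.06]),'bar',proj('side',[*e,.204]))
# knob in wrist: expected pixel and dark centroid
p=wproj([.513,-.3494,.172],o); print(p); g=cv2.cvtColor(w,cv2.COLOR_RGB2GRAY); x,y=p.astype(int); sub=g[max(0,y-20):y+20,x-20:x+20]; yy,xx=np.nonzero(sub<60); print(xx.mean()+x-20,yy.mean()+max(0,y-20),len(xx))
E
```

```text
32.25 [ 0.4089 -0.1949  0.3682] yaw -0.0028 tool z [ 0.0044  0.0075 -1.    ] F [0.9209 1.2348 0.2742] w 0.350382094616448
side [(340, array([244.4, 205.2])), (352, array([219., 232.])), (85, array([ 59.7, 260.1]))]
top [(328, array([550.3,   8.9])), (233, array([248.1, 166.7])), (228, array([287.7, 168.9])), (353, array([281.9, 258.8]))]
expect hang [219.8192 228.7238] [247.21   163.9439] bar [216.2432 195.1349]
expect hang [242.8543 202.2139] [287.1606 165.9791] bar [240.69   169.6179]
[416.5739 100.0672]
417.7675544794189 96.94188861985472 413
```

Emit:
drive_tool(increments=[{"grip": -0.2, "tx": 0.1, "ty": -0.08, "tz": 0, "turn": 0}, {"grip": -0.2, "tx": 0.18, "ty": -0.18, "tz": -0.05, "turn": 0}, {"grip": -0.2, "tx": 0.24, "ty": -0.27, "tz": -0.12, "turn": 0}, {"grip": -0.2, "tx": 0.26, "ty": -0.36, "tz": -0.2, "turn": 0}, {"grip": -0.2, "tx": 0.26, "ty": -0.386, "tz": -0.28, "turn": 0}, {"grip": -0.2, "tx": 0.26, "ty": -0.386, "tz": -0.36, "turn": 0}, {"grip": -0.2, "tx": 0.26, "ty": -0.386, "tz": -0.38, "turn": 0}, {"grip": -0.2, "tx": 0.26, "ty": -0.386, "tz": -0.45, "turn": 0}, {"grip": -0.2, "tx": 0.26, "ty": -0.386, "tz": -0.52, "turn": 0}, {"grip": -0.2, "tx": 0.26, "ty": -0.386, "tz": -0.56, "turn": 0}, {"grip": -0.2, "tx": 0.26, "ty": -0.386, "tz": -0.574, "turn": 0}, {"grip": -0.2, "tx": 0.26, "ty": -0.386, "tz": -0.574, "turn": 0}, {"grip": 1, "tx": 0.26, "ty": -0.386, "tz": -0.574, "turn": 0}, {"grip": 1, "tx": 0.26, "ty": -0.386, "tz": -0.574, "turn": 0}, {"grip": 1, "tx": 0.26, "ty": -0.386, "tz": -0.574, "turn": 0}, {"grip": 1, "tx": 0.26, "ty": -0.386, "tz": -0.574, "turn": 0}, {"grip": 1, "tx": 0.26, "ty": -0.386, "tz": -0.574, "turn": 0}, {"grip": 1, "tx": 0.26, "ty": -0.386, "tz": -0.574, "turn": 0}, {"grip": 1, "tx": 0.26, "ty": -0.386, "tz": -0.574, "turn": 0}, {"grip": 1, "tx": 0.26, "ty": -0.386, "tz": -0.574, "turn": 0}], newtons=12)

```text
clock: 34.4
position: [0.5135, -0.3477, 0.139]
ee_rot: [-3.135, -0.002, -0.007]
force: [-1.3, -0.5, 2.8]
width: 0.192
```

```bash
python3 - <<'E'
from h import *
o=st(); P=np.array([.603,-.348]); a0=np.pi+.015; e=lambda a:np.array([np.cos(a),np.sin(a)]); c=o['position'][:2]; off=c-P-.09*e(a0); print('off',off)
for s in np.linspace(0,1,9)[1:]:
  a=a0-.785*s; print(np.round((P+.09*e(a)-c)/.4,3),round(-.75*s,3))
E
```

```text
34.4 [ 0.5135 -0.3477  0.139 ] yaw 0.0014 tool z [ 0.0047  0.007  -1.    ] F [-1.2559 -0.5401  2.8474] w 0.19242380983741572
off [0.0005 0.0017]
[-0.001  0.018] -0.094
[0.002 0.04 ] -0.188
[0.007 0.061] -0.281
[0.015 0.082] -0.375
[0.024 0.102] -0.469
[0.035 0.121] -0.562
[0.048 0.139] -0.656
[0.062 0.156] -0.75
```

Emit:
drive_tool(increments=[{"grip": 1, "tx": -0.001, "ty": 0.018, "tz": 0, "turn": -0.094}, {"grip": 1, "tx": 0.002, "ty": 0.04, "tz": 0, "turn": -0.188}, {"grip": 1, "tx": 0.007, "ty": 0.061, "tz": 0, "turn": -0.281}, {"grip": 1, "tx": 0.015, "ty": 0.082, "tz": 0, "turn": -0.375}, {"grip": 1, "tx": 0.024, "ty": 0.102, "tz": 0, "turn": -0.469}, {"grip": 1, "tx": 0.035, "ty": 0.121, "tz": 0, "turn": -0.562}, {"grip": 1, "tx": 0.048, "ty": 0.139, "tz": 0, "turn": -0.656}, {"grip": 1, "tx": 0.063, "ty": 0.157, "tz": 0, "turn": -0.75}, {"grip": 1, "tx": 0.063, "ty": 0.157, "tz": 0, "turn": -0.75}, {"grip": 1, "tx": 0.063, "ty": 0.157, "tz": 0, "turn": -0.75}, {"grip": 1, "tx": 0.063, "ty": 0.157, "tz": 0, "turn": -0.75}])

```text
clock: 35.5
position: [0.5391, -0.2852, 0.1391]
ee_rot: [-2.9, 1.195, -0.013]
force: [3.4, -0.8, -1.5]
width: 0.193
```

Emit:
drive_tool(increments=[{"grip": 0.4, "tx": 0, "ty": 0, "tz": 0, "turn": 0}, {"grip": 0.1, "tx": 0, "ty": 0, "tz": 0, "turn": 0}, {"grip": 0.1, "tx": 0, "ty": 0, "tz": 0, "turn": 0}, {"grip": 0.1, "tx": 0, "ty": 0, "tz": 0, "turn": 0}, {"grip": 0.1, "tx": 0, "ty": 0, "tz": 0.1, "turn": 0}, {"grip": 0.1, "tx": 0, "ty": 0, "tz": 0.2, "turn": 0}, {"grip": 0.1, "tx": 0, "ty": 0, "tz": 0.3, "turn": 0}, {"grip": 0.1, "tx": -0.1, "ty": 0, "tz": 0.4, "turn": 0.14}, {"grip": 0.1, "tx": -0.2, "ty": 0, "tz": 0.5, "turn": 0.28}, {"grip": 0.1, "tx": -0.3, "ty": 0, "tz": 0.5, "turn": 0.42}, {"grip": 0.1, "tx": -0.3, "ty": 0, "tz": 0.5, "turn": 0.56}, {"grip": 0.1, "tx": -0.3, "ty": 0, "tz": 0.5, "turn": 0.7}, {"grip": 0.1, "tx": -0.3, "ty": 0, "tz": 0.5, "turn": 0.75}, {"grip": 0.1, "tx": -0.3, "ty": 0, "tz": 0.5, "turn": 0.75}, {"grip": 0.1, "tx": -0.3, "ty": 0, "tz": 0.5, "turn": 0.75}])

```text
clock: 37.0
position: [0.4189, -0.2851, 0.339]
ee_rot: [-3.134, -0.003, -0.008]
force: [0.4, -0.1, 0.8]
width: 0.449
```

```bash
python3 - <<'E'
from h import *
o=st(); np.save('pics/o15.npy',o,allow_pickle=True); w=get_image('wrist'); s=get_image('side'); t=get_image('top'); np.save('pics/w15.npy',w)
c=wproj([.57,-.32,.14],o); x,y=int(c[0])-50,max(0,int(c[1])-38); print('wrist crop',x,y)
m=np.zeros((600,800,3),np.uint8); m[:300,:400]=cv2.resize(w[y:y+75,x:x+100],(400,300),interpolation=cv2.INTER_CUBIC)
m[:300,400:]=cv2.resize(s[110:260,160:360],(400,300)); m[300:,:400]=cv2.resize(t[100:280,140:380],(400,300)); m[300:,400:]=cv2.resize(w,(400,300))
out(m,'mos15')
E
```

```text
37.0 [ 0.4189 -0.2851  0.339 ] yaw 0.0017 tool z [ 0.0052  0.0077 -1.    ] F [ 0.3751 -0.1091  0.8006] w 0.4488867117435322
wrist crop 263 15
```

View pics/mos15.png

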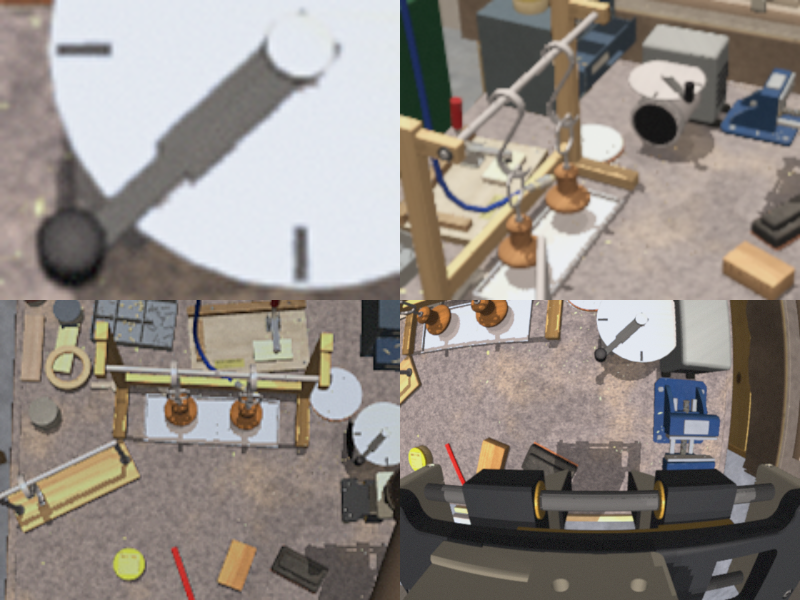

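```bash
python3 - <<'E'
from h import *
o=np.load('pics/o15.npy',allow_pickle=True).item(); q=lambda x,y:(263+x/4-.4,15+y/4-.4)
K=wz(*q(72,243),.172,o); P=np.array([.603,-.348]); d=K[:2]-P; print(K,np.linalg.norm(d),'damper',np.pi+.005-np.arctan2(d[1],d[0]))
for j in range(2):
  im=get_image('side'); m=cv2.inRange(cv2.cvtColor(im,cv2.COLOR_RGB2HSV),(5,120,50),(16,255,255)); k,l,s,c=cv2.connectedComponentsWithStats(m)
  print([(int(s[i,4]),c[i].round(2)) for i in range(1,k) if s[i,4]>100])
  for _ in range(4): get_image('top')
E
```

```text
[ 0.539  -0.2847  0.172 ] 0.09001417361418251 damper 0.7850096493275873
[(336, array([243.15, 205.47])), (352, array([218.97, 231.89]))]
[(339, array([243.17, 205.37])), (352, array([218.96, 231.96]))]
```

Damper 0.785 rad, feet hang still: hand in.

```bash
python3 -c "
from cell import *
print(sign_off())"
```

```text
the job is handed in; nothing more can be done
None
```

The job is done and handed in at about 37 s. `sign_off()` reports no verdict, so what follows are my own checks.

**What I did**
- I turned the damper to its shut stop, where I felt about 12 N.
- Only two feet were on the bench. The moves can't lean the tool, so I couldn't hold a foot at the waist. Instead I took an S-hook from the stand, picked the foot up by its hanger with the hook's lower curl, and hung hook and foot on the rail together. I did this for each foot, at about ±75 mm from mid-rail.
- I then turned the handle to the half mark, let go and moved clear.

**Last checks**
- **Damper:** the handle measures 0.785 rad, and the knob is 90.0 mm from the pivot. In the last picture the handle lies over the half mark.
- **Feet:** the last picture shows both hanging clear of each other and of the rail ends. Two side views 0.25 s apart showed movement of 0.1 pixel or less.
- **Tins:** the robot never touched either tin, and both stand where they were.

**Readings that disagreed**
- The top camera put the feet 4–6 mm off the wrist and side views, so I used the wrist and side values.
- Readings of the right foot's bar angle ranged from 0.23 to 0.43 rad. A closer look gave 0.335 rad, and I used that.
- The first hook pressed the rail with about 16 N as it seated, so I eased up slightly before letting go.

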